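# Set the ceramic core prints in their core plates

### The job

Set the three cream ceramic core prints upright on the aluminium core plates, each inside the ring that matches its size (large print in the large ring, medium in the medium, small in the small), one after another from the largest to the smallest. They are brittle: set each one down gently, without dropping it or tipping it over. Leave the brass rammer head and the bronze lifting pin standing where they are.

Things in the scene. Friction and masses are not known exactly. Their poses are not given: they have to be found in the camera images.
- print_large: the large core print: loose cream ceramic turned piece standing upright, a round foot 58 mm in diameter and 18 mm high, tapering between 18 and 24 mm height to a plain round neck 36 mm in diameter that runs up to the flat top at 70 mm. Origin at the centre of its underside, z up along its axis. About 220 g.
- print_medium: the medium core print: loose cream ceramic turned piece standing upright, a round foot 44 mm in diameter and 18 mm high, tapering between 18 and 24 mm height to a plain round neck 28 mm in diameter that runs up to the flat top at 60 mm. Origin at the centre of its underside, z up along its axis. About 120 g.
- print_small: the small core print: loose cream ceramic turned piece standing upright, a round foot 30 mm in diameter and 18 mm high, tapering between 18 and 24 mm height to a plain round neck 20 mm in diameter that runs up to the flat top at 50 mm. Origin at the centre of its underside, z up along its axis. About 50 g.
- plate_large: the core plate for the large print: fixed square aluminium plate 100 x 100 x 8 mm lying on the bench, with a dark steel round ring in the middle of its top, 74 mm inside and 82 mm outside diameter, standing 5 mm above the plate (top at 13 mm above the bench). The print's foot (58 mm) stands inside the ring on the plate's top. Origin at the centre of the plate's underside, on the bench; z up.
- plate_medium: the core plate for the medium print: fixed square aluminium plate 100 x 100 x 8 mm lying on the bench, with a dark steel round ring in the middle of its top, 60 mm inside and 68 mm outside diameter, standing 5 mm above the plate (top at 13 mm above the bench). The print's foot (44 mm) stands inside the ring on the plate's top. Origin at the centre of the plate's underside, on the bench; z up.
- plate_small: the core plate for the small print: fixed square aluminium plate 100 x 100 x 8 mm lying on the bench, with a dark steel round ring in the middle of its top, 46 mm inside and 54 mm outside diameter, standing 5 mm above the plate (top at 13 mm above the bench). The print's foot (30 mm) stands inside the ring on the plate's top. Origin at the centre of the plate's underside, on the bench; z up.
- rammer: bystander: loose brass rammer head, round foot 48 mm in diameter, stem 24 mm in diameter, 70 mm high, standing upright on the bench. Origin at the centre of its underside. (Not listed: a fixed steel rack with three plates on edge, 112 mm high, stands clear of the work at the right-hand side of the bench, around x 0.4, all of it beyond y = -0.46.)
- pin: bystander: loose dark bronze lifting pin standing on a round foot 36 mm in diameter, with a stem and an eye ring at the top, 77 mm high. Origin at the centre of its underside.
Not all that is in view belongs to the job. What is shaped like the print_large but green, pink or turquoise is not meant.

How it is judged:
By the outcome, as a careful person would: the job done as asked, in the order asked, and still so for the second after the job is handed in, with the robot touching nothing.
It also fails if it takes over 112 s, if anything falls off the work surface, if the arm or the gripper's body presses on something with over 40 N, if the wrist force passes 120 N, or if a joint passes its speed limit or range.

### The arm

A 7-joint arm with a two-finger parallel gripper is mounted at the origin on the work surface. World frame = base frame: x ahead of the robot, y to its left, z up, the work surface at z = 0. Lengths are in mm, angles in rad, forces in N, time in s.
With the tool pointing down it reaches from about 400 to 900 mm from the base axis. Payload 5.6 kg.
Tool frame: the origin (TCP) lies midway between the tips of the shut fingers; the grasp point (between the pads) lies 19 mm behind it; z points along the fingers, y is the line along which they close (so a half turn about z gives the same grasp; the last joint's range is limited). The gripper opens to 92 mm and grips with 3 to 60 N. Pads are 20 mm wide; open, the fingers measure 128 mm over their backs; the gripper's body (75 mm by 189 mm) begins 69 mm behind the grasp point.
Start: joints at [1.067, 0.468, -0.012, 1.603, 0.006, 1.071, -0.056], TCP at [288.994, -582.23, 214.592] pointing down, gripper open.
Joint ranges: [-2.53, 2.53], [-0.31, 2.02], [-1.57, 1.55], [0.28, 2.44], [-1.29, 4.43], [0.15, 1.84], [-2.92, 2.92]. Speed limits (rad/s): [2.57, 2.57, 3.14, 3.14, 3.14, 3.14, 3.14].

### API

Orientations are given as a unit quaternion [w, x, y, z].
In Python, from rig import monitor, vision, job gives the robot as it stands.
- The arm moves only by the tool play_rows, never from a script. Its argument "plan" is a list of rows, each an object of numbers: "tx", "ty", "tz": the shift along the tool's x, y, z each as a share of 80 mm, from -1 to 1; "wx", "wy", "wz": the turn, a rotation vector about the tool's x, y, z each as a share of 30 degrees, from -1 to 1; "grip": the opening, from 0 (shut) to 1 (fully open). In form: [{"tx": .., "ty": .., "tz": .., "wx": .., "wy": .., "wz": .., "grip": ..}, ...]. A call has exactly 8 rows; each row is the pose to reach, as a shift and turn from the pose commanded when the call began, along the tool's axes at that moment; what a row does not reach only later rows make up. A row lasts 1/12 s, in which the tool goes at most 41.7 mm and 7.16 degrees, less where a joint would pass 70% of its speed; a pose out of reach is approached as far as the arm can. A call with a number of a shift or a turn outside -1 to 1 is refused whole. A call with a gripper value outside its range is refused whole. The fingers move at their own pace and stop on an object; the grip force is fixed at half the most. Time passes only in rows, so rows that repeat a pose let the fingers close, or fill a call up. It gives the time, the measured TCP pose, the force, the opening and the grip force at its end, in the units of the state.
- monitor.read_state(): the state, without advancing time (a new reading comes with each control period).
- vision.capture(name): name is "scene" or "top"; returns a dict with "color" (420x560x3 uint8, red, green, blue), "camera_matrix" (3x3 intrinsics, pixels), "k1" (the pictures are not rectified: a ray, as slopes to the right and down, at radius r is drawn at 1 + k1 r^2 times it, then the intrinsics apply), "cam_to_world" (4x4, takes a point from camera to world coordinates). Camera axes: x right, y up, looking along -z (the intrinsics and any distortion apply to the point x, -y, -z); pixel columns grow to the right and rows downward; lengths in mm; the calibration is good to about 2 mm. A picture is of the moment at which its call begins. There is no depth.
- job.close_job(): hands the job in; it is judged then, once.
The state is a dict: "t": time; "joint_pos": joint angles; "joint_velocities": joint speeds; "joint_torque": joint torques, N m; "ee_pos": TCP position; "tool_rot": TCP orientation; "contact_force": force on the tool from outside, world axes, zero at the start; "torque": the same for the moment, N m; "finger_gap": opening from 0.0 (shut) to 1.0 (fully open); "finger_force": force on a finger pad.
Only numpy, scipy, OpenCV 4.12 (cv2) and the standard library are available. Lean on these libraries where they do the work, as an engineer would, in place of code of your own. Each camera call takes 0.05 s, during which the arm holds its last target. There are 200 camera calls.

## Working session

There is one attempt and no reset: what is moved stays moved. The work goes in short steps, Python scripts to look and compute and a tool call to move; the robot and the scene stay as the last step left them, time stands still between calls to the robot, and variables do not carry over. Pictures are saved under pics/ and viewed, at most 14 in all, crops included, and the job is handed in when it is done.

Besides the shell and the picture viewer there is one more tool, called after "Emit:" in YAML: its name, and indented under it one key for each argument. play_rows: Moves the arm, as the interface text tells. Its arguments: {"type":"object","properties":{"plan":{"type":"array"}},"required":["plan"]}

```bash
mkdir -p pics; ls
python3 - <<'E'
from rig import monitor, vision
import cv2,numpy as np
print(monitor.read_state())
for n in("scene","top"):
    c=vision.capture(n); cv2.imwrite(f"pics/{n}0.png",cv2.cvtColor(c["color"],cv2.COLOR_RGB2BGR))
    print(n,c["camera_matrix"],c["k1"],np.round(c["cam_to_world"],4))
E
```

```text
pics
{'t': 0.0, 'joint_pos': array([ 1.06699707,  0.46837606, -0.01160153,  1.60360559,  0.00600364,
        1.07143855, -0.0562992 ]), 'joint_velocities': array([ 8.89777365e-04, -1.04817107e-04,  1.98864788e-04,  8.12198262e-04,
        1.46149272e-04,  6.31100344e-05,  2.22841304e-04]), 'joint_torque': array([ 3.31540095e-04, -5.20563197e+01, -1.26296212e-02, -2.43743205e+01,
       -5.66453661e-02,  1.71573699e-02,  1.72981813e-04]), 'ee_pos': array([ 288.70441636, -581.70759675,  213.64856152]), 'tool_rot': array([-8.55906742e-04,  9.73581976e-01,  2.28336008e-01, -2.66953447e-04]), 'contact_force': array([ 0.36740177, -0.42076739,  0.04055137]), 'torque': array([-0.01745662, -0.03885453, -0.00033816]), 'finger_force': 0.0, 'finger_gap': 0.9971413923547233}
scene [[379.84709243   0.         275.79123373]
 [  0.         379.84709243 209.23393413]
 [  0.           0.           1.        ]] 0.03560009837327777 [[-4.6260000e-01 -5.1980000e-01  7.1820000e-01  1.2259144e+03]
 [ 8.8630000e-01 -2.4960000e-01  3.9020000e-01  2.7528880e+02]
 [-2.3600000e-02  8.1700000e-01  5.7610000e-01  5.4106780e+02]
 [ 0.0000000e+00  0.0000000e+00  0.0000000e+00  1.0000000e+00]]
top [[537.58462917   0.         273.43419765]
 [  0.         537.58462917 207.650385  ]
 [  0.           0.           1.        ]] -0.21784420156909615 [[-5.8000000e-03  9.9230000e-01 -1.2340000e-01  4.1346870e+02]
 [-1.0000000e+00 -6.7000000e-03 -7.0000000e-03 -6.6585000e+01]
 [-7.8000000e-03  1.2340000e-01  9.9230000e-01  1.4358369e+03]
 [ 0.0000000e+00  0.0000000e+00  0.0000000e+00  1.0000000e+00]]
```

View pics/scene0.png

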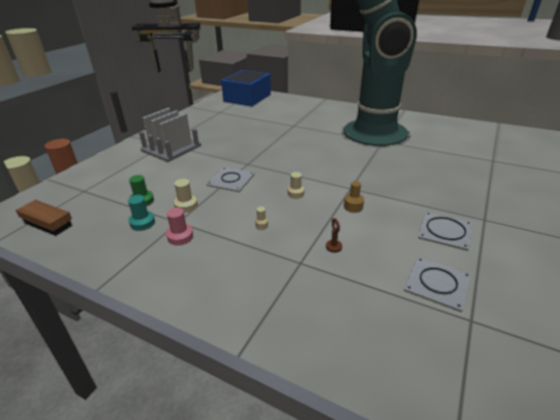

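View pics/top0.png

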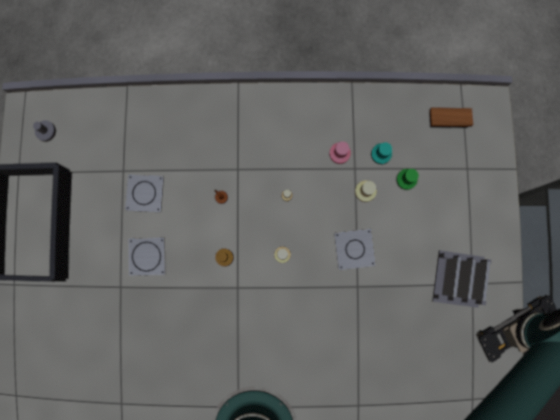

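The scene view shows the cream prints at about (184,193) large, (296,183) medium and (261,217) small. In the top view they are at (366,190), (282,255) and (287,195). The plates in the top view are at (147,256), (144,193) and (355,249), with the rammer at (225,257) and the pin at (221,196).

```bash
cat > h.py <<'E'
import numpy as np,cv2
from rig import monitor,vision
def ray(c,p):
    d=(p[0]-c["camera_matrix"][0,2])/c["camera_matrix"][0,0],(p[1]-c["camera_matrix"][1,2])/c["camera_matrix"][1,1]
    d=np.array(d);u=d.copy()
    for _ in range(20): u=d/(1+c["k1"]*(u@u))
    T=np.array(c["cam_to_world"]); v=T[:3,:3]@[u[0],-u[1],-1]
    return T[:3,3],v/np.linalg.norm(v)
def onz(c,p,z):
    o,v=ray(c,p); return (o+v*(z-o[2])/v[2])[:2]
def tri(c1,p1,c2,p2):
    a,u=ray(c1,p1);b,v=ray(c2,p2)
    s=np.linalg.lstsq(np.c_[u,-v],b-a,rcond=None)[0]
    return (a+u*s[0]+b+v*s[1])/2,np.linalg.norm(a+u*s[0]-b-v*s[1])
def proj(c,P):
    T=np.linalg.inv(c["cam_to_world"]);q=T[:3,:3]@P+T[:3,3]
    u=np.array([q[0],-q[1]])/-q[2];u=u*(1+c["k1"]*(u@u))
    K=c["camera_matrix"];return u*[K[0,0],K[1,1]]+[K[0,2],K[1,2]]
E
python3 - <<'E'
from h import *
def tile(c,pts,r=22,s=8):
    im=cv2.cvtColor(c["color"],cv2.COLOR_RGB2BGR);out=[]
    for x,y in pts:
        t=cv2.resize(im[y-r:y+r,x-r:x+r],(264,264),interpolation=cv2.INTER_NEAREST)
        for k in range(0,44,11): 
            cv2.putText(t,str(x-r+k),(k*6,10),0,.35,(0,0,255));cv2.putText(t,str(y-r+k),(0,k*6+10),0,.35,(255,0,0))
        out.append(t)
    return np.hstack(out)
t=vision.capture("top");s=vision.capture("scene")
np.save("t0.npy",t,allow_pickle=True);np.save("s0.npy",s,allow_pickle=True)
cv2.imwrite("pics/c1.png",np.vstack([tile(t,[(366,190),(282,255),(287,195)]),tile(s,[(184,193),(296,183),(261,217)])]))
for n,c in(("t",t),("s",s)):
    h=cv2.cvtColor(c["color"],cv2.COLOR_RGB2HSV)
    m=cv2.inRange(h,(18,35,90),(35,255,255))
    k,l,st,ce=cv2.connectedComponentsWithStats(m)
    print(n,[(st[i].tolist(),ce[i].round(1).tolist()) for i in range(1,k) if st[i][4]>20])
    # rings: dark blobs
    g=cv2.cvtColor(c["color"],cv2.COLOR_RGB2GRAY)
    big=cv2.resize(g,None,fx=4,fy=4,interpolation=cv2.INTER_CUBIC)
    th=cv2.adaptiveThreshold(big,255,0,cv2.THRESH_BINARY_INV,61,12)
    cs,_=cv2.findContours(th,cv2.RETR_LIST,cv2.CHAIN_APPROX_NONE)
    for q in cs:
        if len(q)>60:
            e=cv2.fitEllipse(q);d=cv2.contourArea(cv2.convexHull(q))
            if abs(d/(np.pi/4*e[1][0]*e[1][1])-1)<.04 and 40<e[1][1]<220 and e[1][0]>e[1][1]*.5: 
                p=(np.array(e[0])+.5)/4-.5; print(n,"ell",p.round(1),np.round(np.array(e[1])/4,1),onz(c,p,13).round(1))
E
```

```text
t [([355, 180, 22, 22, 223], [363.2, 192.5]), ([281, 192, 12, 10, 60], [286.2, 196.9]), ([274, 246, 17, 17, 141], [282.0, 254.2]), ([215, 248, 19, 19, 210], [223.5, 256.3])]
t ell [146.1 256.1] [25.6 26.5] [461.8 285.7]
t ell [354.6 248.9] [15.9 16.4] [ 478.7 -271.6]
t ell [145.9 256.1] [30.2 30.9] [461.9 286.1]
t ell [354.7 248.9] [20.7 20.9] [ 478.6 -271.6]
t ell [536.2 197.4] [12.2 23.1] [ 614.6 -800.1]
t ell [220.6 196.4] [11.4 15.2] [621.8  85. ]
t ell [143.6 192.6] [19.8 21. ] [634. 296.]
t ell [143.6 192.6] [24.5 25.5] [634.1 296.1]
t ell [408.1 177.1] [13.1 17.9] [ 671.8 -423.4]
t ell [ 41.9 128.6] [ 9.4 10.1] [823.7 607.4]
s [([181, 13, 142, 15, 783], [258.1, 19.6]), ([6, 28, 36, 49, 700], [23.3, 50.4]), ([190, 78, 31, 14, 175], [204.5, 84.9]), ([4, 156, 32, 36, 600], [18.9, 171.0]), ([288, 172, 17, 27, 321], [295.7, 185.9]), ([174, 179, 24, 33, 533], [184.4, 195.7]), ([351, 180, 11, 7, 53], [355.7, 183.3]), ([344, 193, 21, 11, 130], [355.0, 199.3]), ([255, 206, 13, 24, 222], [261.0, 218.7])]
s ell [438.4 280.3] [19.4 34.6] [640.4 298.6]
s ell [438.4 280.4] [25.7 40.7] [640.6 298.7]
s ell [261.2 225.8] [ 7.2 14.1] [640. -82.]
s ell [445.9 228.1] [22.7 41.5] [469.3 289. ]
s ell [176.9 223.2] [18.9 20.1] [ 716.3 -262.6]
s ell [260.5 214.8] [ 9.  10.2] [ 603.6 -104.3]
s ell [352.8 205. ] [14.4 20.8] [470.8  78.1]
s ell [140.8 205.8] [20.1 29. ] [ 699.1 -389.7]
s ell [354.6 190.5] [11.3 14.3] [405.8  61.5]
s ell [183.1 192.1] [16.7 18.5] [ 603.5 -335.4]
s ell [295.7 181.6] [12.5 13.8] [430.6 -93.6]
s ell [138.  185.8] [16.8 22.7] [ 631.  -464.9]
s ell [230.2 176.9] [11.3 20.2] [ 484.8 -267.3]
s ell [394.2  38.1] [27.  34.1] [-1406.9  -274.3]
```

View pics/c1.png

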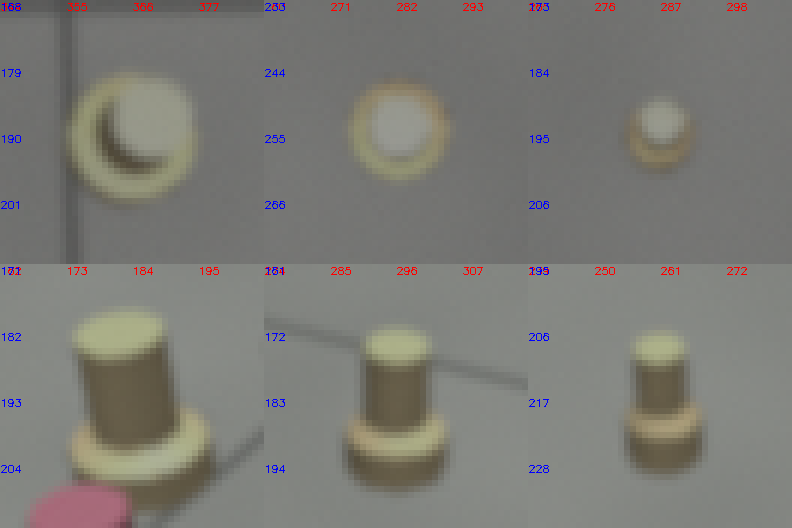

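The crops show the print tops. In the top view they are at about (368.8,187), (282.2,253.3) and (286.7,192.8), and in the scene view at (181.2,182), (295.8,174) and (260.3,208.3). Next I'll segment the faces and triangulate them.

```bash
cat > m.py <<'E'
from h import *
t=np.load("t0.npy",allow_pickle=True).item();s=np.load("s0.npy",allow_pickle=True).item()
def seed(c,p,tol):
    im=cv2.resize(c["color"],None,fx=4,fy=4,interpolation=cv2.INTER_CUBIC);m=np.zeros((im.shape[0]+2,im.shape[1]+2),np.uint8)
    q=tuple(int(round((v+.5)*4)) for v in p)
    cv2.floodFill(im,m,q,0,(tol,)*3,(tol,)*3,4|cv2.FLOODFILL_FIXED_RANGE|cv2.FLOODFILL_MASK_ONLY|(255<<8))
    cs,_=cv2.findContours(m[1:-1,1:-1],cv2.RETR_EXTERNAL,cv2.CHAIN_APPROX_NONE)
    e=cv2.fitEllipse(max(cs,key=len));return (np.array(e[0])+.5)/4-.5,np.array(e[1])/4
if __name__=="__main__":
  for n,a,b,h in(("L",(368.8,187),(181.2,182),70),("M",(282.2,253.3),(295.8,174),60),("S",(286.7,192.8),(260.3,208.3),50)):
    p,e1=seed(t,a,20);q,e2=seed(s,b,22)
    P,r=tri(t,p,s,q);print(n,p.round(1),e1.round(1),q.round(1),e2.round(1),"tri",P.round(1),round(r,1),"top@h",onz(t,p,h).round(1),"scene@h",onz(s,q,h).round(1))
  for n,p,q in(("pL",(146,256.1),(445.9,228.1)),("pM",(143.6,192.6),(438.4,280.3)),("pS",(354.65,248.9),(230.2,176.9))):
    P,r=tri(t,p,s,q);print(n,P.round(1),round(r,1),onz(t,p,13).round(1),onz(s,q,13).round(1))
  # bystanders by hue, foot centroid from top; base of arm
  print("foot L/M/S top view z18",onz(t,(365.3,190.2),18).round(1),onz(t,(282.1,254.1),18).round(1),onz(t,(286.4,195.2),18).round(1))
  print("rammer,pin",onz(t,(224,257),10).round(1),onz(t,(221.5,197),10).round(1))
  print("decoys",[onz(t,p,20).round(0) for p in((341,153),(382,154),(407,180))])
  for c in(t,s): print(proj(c,np.array([288.7,-581.7,213.6])).round(1))
E
python3 m.py
```

```text
L [366.9 190. ] [16.3 20.1] [181.3 181.8] [ 7.1 14.7] tri [ 630.7 -302.6   67. ] 8.1 top@h [ 627.7 -298.8] scene@h [ 635.7 -303.2]
M [282.2 253.6] [ 9.7 10.1] [295.8 174. ] [4.8 9.8] tri [465.9 -77.8  58.9] 1.5 top@h [466.2 -78.5] scene@h [467.4 -76.3]
S [286.8 192.6] [6.3 6.5] [260.4 208.3] [4.2 7.6] tri [625.  -91.3  49.3] 1.4 top@h [625.2 -92. ] scene@h [625.6 -90.2]
pL [461.9 288.2   7.5] 1.9 [461.8 285.8] [469.3 289. ]
pM [634.8 298.2   7.7] 1.5 [634.  296.1] [640.3 298.7]
pS [ 478.7 -272.1    8.5] 0.3 [ 478.6 -271.6] [ 484.9 -267.3]
foot L/M/S top view z18 [ 635.3 -303.3] [466.4 -78.7] [623.  -91.3]
rammer,pin [459.7  75.4] [620.6  82.9]
decoys [array([ 737., -240.]), array([ 734., -352.]), array([ 662., -418.])]
[497.3 323.2]
[174.   70.6]
```

The large, medium and small prints stand at about (635.5,-303.3), (466.3,-77.8) and (624.5,-91.3). Their rings are at (462,288), (635,298) and (479,-272). The measured top heights of the medium and small prints match the text. First I'll square the tool to the world axes and move towards the large print.

Emit:
play_rows:
  plan:
    - {"tx":0.2,"ty":-0.06,"tz":0,"wx":0,"wy":0,"wz":0.2,"grip":1}
    - {"tx":0.4,"ty":-0.12,"tz":0,"wx":0,"wy":0,"wz":0.4,"grip":1}
    - {"tx":0.6,"ty":-0.18,"tz":0,"wx":0,"wy":0,"wz":0.6,"grip":1}
    - {"tx":0.8,"ty":-0.24,"tz":0,"wx":0,"wy":0,"wz":0.75,"grip":1}
    - {"tx":0.9,"ty":-0.3,"tz":0,"wx":0,"wy":0,"wz":0.88,"grip":1}
    - {"tx":1,"ty":-0.3,"tz":0,"wx":0,"wy":0,"wz":0.88,"grip":1}
    - {"tx":1,"ty":-0.3,"tz":0,"wx":0,"wy":0,"wz":0.88,"grip":1}
    - {"tx":1,"ty":-0.3,"tz":0,"wx":0,"wy":0,"wz":0.88,"grip":1}

```text
t: 0.87
ee_pos: [350.1, -525.3, 214.5]
tool_rot: [0.0, 1.0, 0.001, -0.0]
contact_force: [-0.2, -0.8, 0.8]
finger_gap: 1.002
finger_force: 0.0
```

Emit:
play_rows:
  plan:
    - {"tx":0.2,"ty":-0.15,"tz":0,"wx":0,"wy":0,"wz":0,"grip":1}
    - {"tx":0.4,"ty":-0.3,"tz":0,"wx":0,"wy":0,"wz":0,"grip":1}
    - {"tx":0.6,"ty":-0.45,"tz":0,"wx":0,"wy":0,"wz":0,"grip":1}
    - {"tx":0.8,"ty":-0.6,"tz":0,"wx":0,"wy":0,"wz":0,"grip":1}
    - {"tx":0.85,"ty":-0.65,"tz":0,"wx":0,"wy":0,"wz":0,"grip":1}
    - {"tx":0.9,"ty":-0.7,"tz":0,"wx":0,"wy":0,"wz":0,"grip":1}
    - {"tx":0.9,"ty":-0.7,"tz":0,"wx":0,"wy":0,"wz":0,"grip":1}
    - {"tx":0.9,"ty":-0.7,"tz":0,"wx":0,"wy":0,"wz":0,"grip":1}

```text
t: 1.53
ee_pos: [420.7, -470.3, 214.5]
tool_rot: [0.0, 1.0, -0.001, -0.0]
contact_force: [-0.8, 0.2, 0.0]
finger_gap: 1.004
finger_force: 0.0
```

Emit:
play_rows:
  plan:
    - {"tx":0.2,"ty":-0.15,"tz":0,"wx":0,"wy":0,"wz":0,"grip":1}
    - {"tx":0.4,"ty":-0.3,"tz":0,"wx":0,"wy":0,"wz":0,"grip":1}
    - {"tx":0.6,"ty":-0.45,"tz":0,"wx":0,"wy":0,"wz":0,"grip":1}
    - {"tx":0.8,"ty":-0.6,"tz":0,"wx":0,"wy":0,"wz":0,"grip":1}
    - {"tx":0.85,"ty":-0.65,"tz":0,"wx":0,"wy":0,"wz":0,"grip":1}
    - {"tx":0.9,"ty":-0.7,"tz":0,"wx":0,"wy":0,"wz":0,"grip":1}
    - {"tx":0.9,"ty":-0.7,"tz":0,"wx":0,"wy":0,"wz":0,"grip":1}
    - {"tx":0.9,"ty":-0.7,"tz":0,"wx":0,"wy":0,"wz":0,"grip":1}

```text
t: 2.2
ee_pos: [492.7, -414.4, 214.6]
tool_rot: [0.0, 1.0, -0.001, -0.0]
contact_force: [-0.6, 0.1, -0.6]
finger_gap: 1.002
finger_force: 0.0
```

Emit:
play_rows:
  plan:
    - {"tx":0.2,"ty":-0.15,"tz":0,"wx":0,"wy":0,"wz":0,"grip":1}
    - {"tx":0.4,"ty":-0.3,"tz":0,"wx":0,"wy":0,"wz":0,"grip":1}
    - {"tx":0.6,"ty":-0.45,"tz":0,"wx":0,"wy":0,"wz":0,"grip":1}
    - {"tx":0.8,"ty":-0.6,"tz":0,"wx":0,"wy":0,"wz":0,"grip":1}
    - {"tx":0.85,"ty":-0.65,"tz":0,"wx":0,"wy":0,"wz":0,"grip":1}
    - {"tx":0.9,"ty":-0.7,"tz":0,"wx":0,"wy":0,"wz":0,"grip":1}
    - {"tx":0.9,"ty":-0.7,"tz":0,"wx":0,"wy":0,"wz":0,"grip":1}
    - {"tx":0.9,"ty":-0.7,"tz":0,"wx":0,"wy":0,"wz":0,"grip":1}

```text
t: 2.87
ee_pos: [564.7, -358.5, 214.5]
tool_rot: [0.0, 1.0, -0.001, -0.0]
contact_force: [-0.6, -0.1, -0.5]
finger_gap: 0.998
finger_force: 0.0
```

Emit:
play_rows:
  plan:
    - {"tx":0.2,"ty":-0.15,"tz":0,"wx":0,"wy":0,"wz":0,"grip":1}
    - {"tx":0.4,"ty":-0.3,"tz":0,"wx":0,"wy":0,"wz":0,"grip":1}
    - {"tx":0.6,"ty":-0.45,"tz":0.2,"wx":0,"wy":0,"wz":0,"grip":1}
    - {"tx":0.8,"ty":-0.6,"tz":0.4,"wx":0,"wy":0,"wz":0,"grip":1}
    - {"tx":0.88,"ty":-0.69,"tz":0.6,"wx":0,"wy":0,"wz":0,"grip":1}
    - {"tx":0.88,"ty":-0.69,"tz":0.8,"wx":0,"wy":0,"wz":0,"grip":1}
    - {"tx":0.88,"ty":-0.69,"tz":1,"wx":0,"wy":0,"wz":0,"grip":1}
    - {"tx":0.88,"ty":-0.69,"tz":1,"wx":0,"wy":0,"wz":0,"grip":1}

```text
t: 3.53
ee_pos: [632.9, -302.3, 130.2]
tool_rot: [-0.001, 1.0, -0.001, -0.004]
contact_force: [-0.5, 0.2, -0.7]
finger_gap: 0.999
finger_force: 0.0
```

```bash
cat > look.py <<'E'
import sys
from h import *
# side-by-side crops of both cameras around a world point, with projected TCP marked
name=sys.argv[1];P=np.array([float(v) for v in sys.argv[2:5]])
e=monitor.read_state()["ee_pos"];print(e.round(1));o=[]
for n in("scene","top"):
    c=vision.capture(n);im=cv2.cvtColor(c["color"],cv2.COLOR_RGB2BGR)
    x,y=proj(c,P).astype(int);x=np.clip(x,40,520);y=np.clip(y,45,375)
    t=cv2.resize(im[y-45:y+45,x-40:x+40],None,fx=5,fy=5,interpolation=cv2.INTER_CUBIC)
    q=(proj(c,e)-[x-40,y-45]+.5)*5;cv2.drawMarker(t,tuple(q.astype(int)),(0,0,255),0,12,1);o.append(t)
    print(n,"crop origin",x-40,y-45)
cv2.imwrite(f"pics/{name}.png",np.hstack(o))
E
python3 look.py L1 635 -303 60
```

```text
[ 632.9 -302.3  130.2]
scene crop origin 142 140
top crop origin 327 142
```

View pics/L1.png

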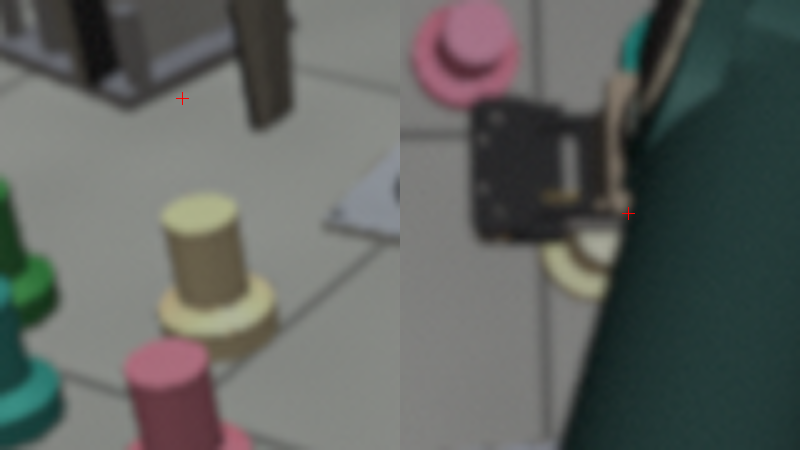

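The scene crop shows the open fingers at about crop (95,85) and (265,125), straddling the marked TCP. The print stands directly below. I'll go down.

Emit:
play_rows:
  plan:
    - {"tx":0,"ty":0,"tz":0.15,"wx":0,"wy":0,"wz":0,"grip":1}
    - {"tx":0,"ty":0,"tz":0.3,"wx":0,"wy":0,"wz":0,"grip":1}
    - {"tx":0,"ty":0,"tz":0.45,"wx":0,"wy":0,"wz":0,"grip":1}
    - {"tx":0,"ty":0,"tz":0.6,"wx":0,"wy":0,"wz":0,"grip":1}
    - {"tx":0,"ty":0,"tz":0.7,"wx":0,"wy":0,"wz":0,"grip":1}
    - {"tx":0,"ty":0,"tz":0.75,"wx":0,"wy":0,"wz":0,"grip":1}
    - {"tx":0,"ty":0,"tz":0.75,"wx":0,"wy":0,"wz":0,"grip":1}
    - {"tx":0,"ty":0,"tz":0.75,"wx":0,"wy":0,"wz":0,"grip":1}

```text
t: 4.3
ee_pos: [636.5, -302.0, 74.4]
tool_rot: [0.0, 1.0, -0.0, -0.0]
contact_force: [-0.4, 0.4, 0.3]
finger_gap: 1.001
finger_force: 0.0
```

Emit:
play_rows:
  plan:
    - {"tx":0,"ty":0.01,"tz":0.1,"wx":0,"wy":0,"wz":0,"grip":1}
    - {"tx":0,"ty":0.01,"tz":0.2,"wx":0,"wy":0,"wz":0,"grip":1}
    - {"tx":0,"ty":0.01,"tz":0.3,"wx":0,"wy":0,"wz":0,"grip":1}
    - {"tx":0,"ty":0.01,"tz":0.4,"wx":0,"wy":0,"wz":0,"grip":1}
    - {"tx":0,"ty":0.01,"tz":0.5,"wx":0,"wy":0,"wz":0,"grip":1}
    - {"tx":0,"ty":0.01,"tz":0.54,"wx":0,"wy":0,"wz":0,"grip":1}
    - {"tx":0,"ty":0.01,"tz":0.54,"wx":0,"wy":0,"wz":0,"grip":0.8}
    - {"tx":0,"ty":0.01,"tz":0.54,"wx":0,"wy":0,"wz":0,"grip":0.6}

```text
t: 4.97
ee_pos: [636.3, -302.7, 31.0]
tool_rot: [-0.0, 1.0, -0.0, -0.0]
contact_force: [-0.3, 1.1, -0.3]
finger_gap: 0.885
finger_force: 0.0
```

```bash
python3 look.py L2 635 -303 60
```

```text
[ 636.3 -302.7   31. ]
scene crop origin 142 140
top crop origin 327 142
```

View pics/L2.png

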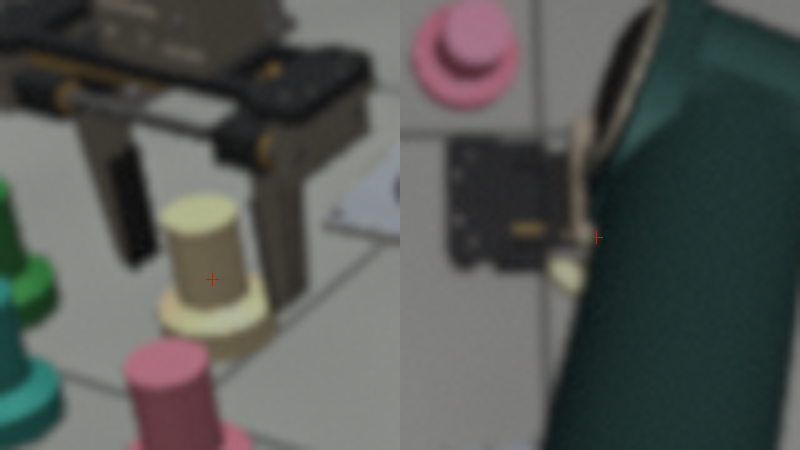

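The scene crop shows the fingers at crop (140,255) and (280,300), either side of the neck, with the TCP on its axis at (212,280). Closing now.

Emit:
play_rows:
  plan:
    - {"tx":0,"ty":0,"tz":0,"wx":0,"wy":0,"wz":0,"grip":0.5}
    - {"tx":0,"ty":0,"tz":0,"wx":0,"wy":0,"wz":0,"grip":0.45}
    - {"tx":0,"ty":0,"tz":0,"wx":0,"wy":0,"wz":0,"grip":0.4}
    - {"tx":0,"ty":0,"tz":0,"wx":0,"wy":0,"wz":0,"grip":0.3}
    - {"tx":0,"ty":0,"tz":0,"wx":0,"wy":0,"wz":0,"grip":0.2}
    - {"tx":0,"ty":0,"tz":0,"wx":0,"wy":0,"wz":0,"grip":0.1}
    - {"tx":0,"ty":0,"tz":0,"wx":0,"wy":0,"wz":0,"grip":0}
    - {"tx":0,"ty":0,"tz":0,"wx":0,"wy":0,"wz":0,"grip":0}

```text
t: 5.73
ee_pos: [636.4, -303.0, 31.5]
tool_rot: [0.0, 1.0, -0.0, 0.0]
contact_force: [-1.1, -0.3, 0.9]
finger_gap: 0.378
finger_force: 30.0
```

Emit:
play_rows:
  plan:
    - {"tx":0,"ty":0,"tz":0,"wx":0,"wy":0,"wz":0,"grip":0}
    - {"tx":0,"ty":0,"tz":0,"wx":0,"wy":0,"wz":0,"grip":0}
    - {"tx":0,"ty":0,"tz":0,"wx":0,"wy":0,"wz":0,"grip":0}
    - {"tx":0,"ty":0,"tz":-0.02,"wx":0,"wy":0,"wz":0,"grip":0}
    - {"tx":0,"ty":0,"tz":-0.04,"wx":0,"wy":0,"wz":0,"grip":0}
    - {"tx":0,"ty":0,"tz":-0.06,"wx":0,"wy":0,"wz":0,"grip":0}
    - {"tx":0,"ty":0,"tz":-0.08,"wx":0,"wy":0,"wz":0,"grip":0}
    - {"tx":0,"ty":0,"tz":-0.1,"wx":0,"wy":0,"wz":0,"grip":0}

```text
t: 6.4
ee_pos: [636.3, -302.6, 39.4]
tool_rot: [-0.0, 1.0, 0.0, -0.0]
contact_force: [0.1, -0.3, -2.2]
finger_gap: 0.38
finger_force: 30.0
```

Emit:
play_rows:
  plan:
    - {"tx":0,"ty":0,"tz":-0.1,"wx":0,"wy":0,"wz":0,"grip":0}
    - {"tx":0,"ty":0,"tz":-0.2,"wx":0,"wy":0,"wz":0,"grip":0}
    - {"tx":0,"ty":0,"tz":-0.35,"wx":0,"wy":0,"wz":0,"grip":0}
    - {"tx":0,"ty":0,"tz":-0.5,"wx":0,"wy":0,"wz":0,"grip":0}
    - {"tx":0,"ty":0,"tz":-0.65,"wx":0,"wy":0,"wz":0,"grip":0}
    - {"tx":0,"ty":0,"tz":-0.8,"wx":0,"wy":0,"wz":0,"grip":0}
    - {"tx":0,"ty":0,"tz":-0.9,"wx":0,"wy":0,"wz":0,"grip":0}
    - {"tx":0,"ty":0,"tz":-1,"wx":0,"wy":0,"wz":0,"grip":0}

```text
t: 7.07
ee_pos: [636.7, -302.9, 121.0]
tool_rot: [0.0, 1.0, -0.0, 0.001]
contact_force: [0.6, -0.3, -1.4]
finger_gap: 0.38
finger_force: 30.0
```

Emit:
play_rows:
  plan:
    - {"tx":-0.03,"ty":-0.08,"tz":-0.1,"wx":0,"wy":0,"wz":0,"grip":0}
    - {"tx":-0.06,"ty":-0.18,"tz":-0.2,"wx":0,"wy":0,"wz":0,"grip":0}
    - {"tx":-0.09,"ty":-0.3,"tz":-0.25,"wx":0,"wy":0,"wz":0,"grip":0}
    - {"tx":-0.13,"ty":-0.42,"tz":-0.3,"wx":0,"wy":0,"wz":0,"grip":0}
    - {"tx":-0.16,"ty":-0.54,"tz":-0.3,"wx":0,"wy":0,"wz":0,"grip":0}
    - {"tx":-0.2,"ty":-0.67,"tz":-0.3,"wx":0,"wy":0,"wz":0,"grip":0}
    - {"tx":-0.23,"ty":-0.8,"tz":-0.3,"wx":0,"wy":0,"wz":0,"grip":0}
    - {"tx":-0.27,"ty":-0.92,"tz":-0.3,"wx":0,"wy":0,"wz":0,"grip":0}

```text
t: 7.73
ee_pos: [614.3, -227.4, 142.9]
tool_rot: [-0.0, 1.0, 0.0, -0.0]
contact_force: [-0.1, 0.4, -1.9]
finger_gap: 0.378
finger_force: 30.0
```

Emit:
play_rows:
  plan:
    - {"tx":-0.03,"ty":-0.12,"tz":0,"wx":0,"wy":0,"wz":0,"grip":0}
    - {"tx":-0.07,"ty":-0.24,"tz":0,"wx":0,"wy":0,"wz":0,"grip":0}
    - {"tx":-0.1,"ty":-0.36,"tz":0,"wx":0,"wy":0,"wz":0,"grip":0}
    - {"tx":-0.13,"ty":-0.48,"tz":0,"wx":0,"wy":0,"wz":0,"grip":0}
    - {"tx":-0.17,"ty":-0.6,"tz":0,"wx":0,"wy":0,"wz":0,"grip":0}
    - {"tx":-0.2,"ty":-0.72,"tz":0,"wx":0,"wy":0,"wz":0,"grip":0}
    - {"tx":-0.24,"ty":-0.84,"tz":0,"wx":0,"wy":0,"wz":0,"grip":0}
    - {"tx":-0.27,"ty":-0.96,"tz":0,"wx":0,"wy":0,"wz":0,"grip":0}

```text
t: 8.4
ee_pos: [592.8, -151.5, 143.4]
tool_rot: [0.0, 1.0, -0.0, -0.0]
contact_force: [-0.6, -0.3, -2.2]
finger_gap: 0.376
finger_force: 30.0
```

Emit:
play_rows:
  plan:
    - {"tx":-0.03,"ty":-0.12,"tz":0,"wx":0,"wy":0,"wz":0,"grip":0}
    - {"tx":-0.07,"ty":-0.24,"tz":0,"wx":0,"wy":0,"wz":0,"grip":0}
    - {"tx":-0.1,"ty":-0.36,"tz":0,"wx":0,"wy":0,"wz":0,"grip":0}
    - {"tx":-0.13,"ty":-0.48,"tz":0,"wx":0,"wy":0,"wz":0,"grip":0}
    - {"tx":-0.17,"ty":-0.6,"tz":0,"wx":0,"wy":0,"wz":0,"grip":0}
    - {"tx":-0.2,"ty":-0.72,"tz":0,"wx":0,"wy":0,"wz":0,"grip":0}
    - {"tx":-0.24,"ty":-0.84,"tz":0,"wx":0,"wy":0,"wz":0,"grip":0}
    - {"tx":-0.27,"ty":-0.96,"tz":0,"wx":0,"wy":0,"wz":0,"grip":0}

```text
t: 9.07
ee_pos: [571.2, -74.6, 143.4]
tool_rot: [0.0, 1.0, -0.0, -0.0]
contact_force: [0.0, 0.2, -1.3]
finger_gap: 0.378
finger_force: 30.0
```

Emit:
play_rows:
  plan:
    - {"tx":-0.03,"ty":-0.12,"tz":0,"wx":0,"wy":0,"wz":0,"grip":0}
    - {"tx":-0.07,"ty":-0.24,"tz":0,"wx":0,"wy":0,"wz":0,"grip":0}
    - {"tx":-0.1,"ty":-0.36,"tz":0,"wx":0,"wy":0,"wz":0,"grip":0}
    - {"tx":-0.13,"ty":-0.48,"tz":0,"wx":0,"wy":0,"wz":0,"grip":0}
    - {"tx":-0.17,"ty":-0.6,"tz":0,"wx":0,"wy":0,"wz":0,"grip":0}
    - {"tx":-0.2,"ty":-0.72,"tz":0,"wx":0,"wy":0,"wz":0,"grip":0}
    - {"tx":-0.24,"ty":-0.84,"tz":0,"wx":0,"wy":0,"wz":0,"grip":0}
    - {"tx":-0.27,"ty":-0.96,"tz":0,"wx":0,"wy":0,"wz":0,"grip":0}

```text
t: 9.73
ee_pos: [549.6, 2.2, 143.4]
tool_rot: [0.0, 1.0, -0.0, -0.0]
contact_force: [-0.7, -0.2, -2.0]
finger_gap: 0.374
finger_force: 30.0
```

Emit:
play_rows:
  plan:
    - {"tx":-0.03,"ty":-0.12,"tz":0,"wx":0,"wy":0,"wz":0,"grip":0}
    - {"tx":-0.07,"ty":-0.24,"tz":0,"wx":0,"wy":0,"wz":0,"grip":0}
    - {"tx":-0.1,"ty":-0.36,"tz":0,"wx":0,"wy":0,"wz":0,"grip":0}
    - {"tx":-0.13,"ty":-0.48,"tz":0,"wx":0,"wy":0,"wz":0,"grip":0}
    - {"tx":-0.17,"ty":-0.6,"tz":0,"wx":0,"wy":0,"wz":0,"grip":0}
    - {"tx":-0.2,"ty":-0.72,"tz":0,"wx":0,"wy":0,"wz":0,"grip":0}
    - {"tx":-0.24,"ty":-0.84,"tz":0,"wx":0,"wy":0,"wz":0,"grip":0}
    - {"tx":-0.27,"ty":-0.96,"tz":0,"wx":0,"wy":0,"wz":0,"grip":0}

```text
t: 10.4
ee_pos: [528.0, 79.0, 143.4]
tool_rot: [0.0, 1.0, 0.0, -0.0]
contact_force: [-0.2, 0.7, -1.3]
finger_gap: 0.382
finger_force: 30.0
```

Emit:
play_rows:
  plan:
    - {"tx":-0.03,"ty":-0.12,"tz":0,"wx":0,"wy":0,"wz":0,"grip":0}
    - {"tx":-0.07,"ty":-0.24,"tz":0,"wx":0,"wy":0,"wz":0,"grip":0}
    - {"tx":-0.1,"ty":-0.36,"tz":0,"wx":0,"wy":0,"wz":0,"grip":0}
    - {"tx":-0.13,"ty":-0.48,"tz":0,"wx":0,"wy":0,"wz":0,"grip":0}
    - {"tx":-0.17,"ty":-0.6,"tz":0,"wx":0,"wy":0,"wz":0,"grip":0}
    - {"tx":-0.2,"ty":-0.72,"tz":0,"wx":0,"wy":0,"wz":0,"grip":0}
    - {"tx":-0.24,"ty":-0.84,"tz":0,"wx":0,"wy":0,"wz":0,"grip":0}
    - {"tx":-0.27,"ty":-0.96,"tz":0,"wx":0,"wy":0,"wz":0,"grip":0}

```text
t: 11.07
ee_pos: [506.4, 155.8, 143.4]
tool_rot: [0.0, 1.0, -0.0, -0.0]
contact_force: [0.0, 0.2, -2.4]
finger_gap: 0.381
finger_force: 30.0
```

Emit:
play_rows:
  plan:
    - {"tx":-0.03,"ty":-0.12,"tz":0,"wx":0,"wy":0,"wz":0,"grip":0}
    - {"tx":-0.07,"ty":-0.24,"tz":0,"wx":0,"wy":0,"wz":0,"grip":0}
    - {"tx":-0.1,"ty":-0.36,"tz":0,"wx":0,"wy":0,"wz":0,"grip":0}
    - {"tx":-0.13,"ty":-0.48,"tz":0,"wx":0,"wy":0,"wz":0,"grip":0}
    - {"tx":-0.17,"ty":-0.6,"tz":0,"wx":0,"wy":0,"wz":0,"grip":0}
    - {"tx":-0.2,"ty":-0.72,"tz":0,"wx":0,"wy":0,"wz":0,"grip":0}
    - {"tx":-0.24,"ty":-0.84,"tz":0,"wx":0,"wy":0,"wz":0,"grip":0}
    - {"tx":-0.27,"ty":-0.96,"tz":0,"wx":0,"wy":0,"wz":0,"grip":0}

```text
t: 11.73
ee_pos: [484.8, 232.6, 143.3]
tool_rot: [0.0, 1.0, 0.0, -0.0]
contact_force: [0.8, 0.5, -1.6]
finger_gap: 0.376
finger_force: 30.0
```

Emit:
play_rows:
  plan:
    - {"tx":-0.05,"ty":-0.12,"tz":0,"wx":0,"wy":0,"wz":0,"grip":0}
    - {"tx":-0.1,"ty":-0.24,"tz":0,"wx":0,"wy":0,"wz":0,"grip":0}
    - {"tx":-0.15,"ty":-0.36,"tz":0.1,"wx":0,"wy":0,"wz":0,"grip":0}
    - {"tx":-0.2,"ty":-0.48,"tz":0.25,"wx":0,"wy":0,"wz":0,"grip":0}
    - {"tx":-0.25,"ty":-0.6,"tz":0.4,"wx":0,"wy":0,"wz":0,"grip":0}
    - {"tx":-0.28,"ty":-0.7,"tz":0.55,"wx":0,"wy":0,"wz":0,"grip":0}
    - {"tx":-0.28,"ty":-0.7,"tz":0.65,"wx":0,"wy":0,"wz":0,"grip":0}
    - {"tx":-0.28,"ty":-0.7,"tz":0.7,"wx":0,"wy":0,"wz":0,"grip":0}

```text
t: 12.4
ee_pos: [461.6, 287.4, 85.1]
tool_rot: [0.001, 1.0, 0.001, -0.001]
contact_force: [0.3, -0.6, -1.6]
finger_gap: 0.381
finger_force: 30.0
```

```bash
python3 look.py L3 462 288 40
```

```text
[461.6 287.4  85.1]
scene crop origin 408 171
top crop origin 102 210
```

View pics/L3.png

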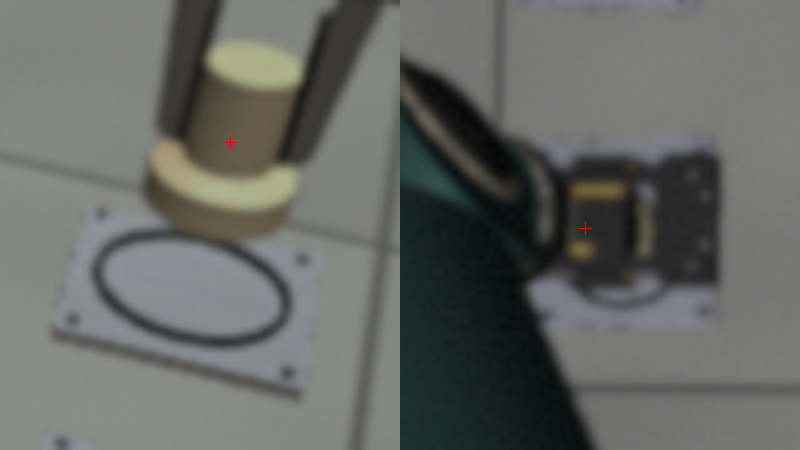

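The scene crop shows the large print held upright above the ring. Its axis is on the TCP marker at (230,142) and the ring centre is at (193,288). I'll lower it to just above the ring and check again.

Emit:
play_rows:
  plan:
    - {"tx":0.01,"ty":0,"tz":0.08,"wx":0,"wy":0,"wz":0,"grip":0}
    - {"tx":0.02,"ty":0,"tz":0.16,"wx":0,"wy":0,"wz":0,"grip":0}
    - {"tx":0.02,"ty":0,"tz":0.24,"wx":0,"wy":0,"wz":0,"grip":0}
    - {"tx":0.02,"ty":0,"tz":0.32,"wx":0,"wy":0,"wz":0,"grip":0}
    - {"tx":0.02,"ty":0,"tz":0.4,"wx":0,"wy":0,"wz":0,"grip":0}
    - {"tx":0.02,"ty":0,"tz":0.45,"wx":0,"wy":0,"wz":0,"grip":0}
    - {"tx":0.02,"ty":0,"tz":0.45,"wx":0,"wy":0,"wz":0,"grip":0}
    - {"tx":0.02,"ty":0,"tz":0.45,"wx":0,"wy":0,"wz":0,"grip":0}

```text
t: 13.17
ee_pos: [464.3, 287.6, 51.1]
tool_rot: [0.0, 1.0, 0.0, -0.0]
contact_force: [-0.1, 0.2, -1.4]
finger_gap: 0.379
finger_force: 30.0
```

```bash
python3 look.py L4 462 288 40
```

```text
[464.3 287.6  51.1]
scene crop origin 408 171
top crop origin 102 210
```

View pics/L4.png

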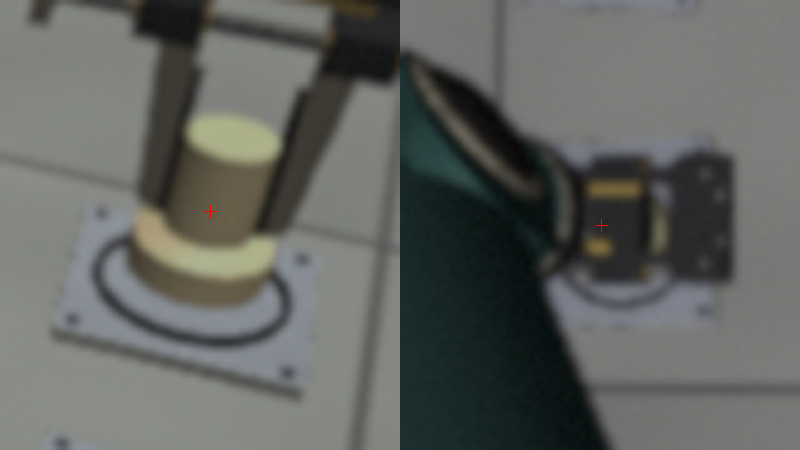

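The foot sits centred over the ring (foot at crop (205,265), ring centre at (193,288), with about 12 mm left to drop). I'll set it down slowly.

Emit:
play_rows:
  plan:
    - {"tx":0,"ty":0.01,"tz":0.03,"wx":0,"wy":0,"wz":0,"grip":0}
    - {"tx":0,"ty":0.01,"tz":0.06,"wx":0,"wy":0,"wz":0,"grip":0}
    - {"tx":0,"ty":0.01,"tz":0.08,"wx":0,"wy":0,"wz":0,"grip":0}
    - {"tx":0,"ty":0.01,"tz":0.1,"wx":0,"wy":0,"wz":0,"grip":0}
    - {"tx":0,"ty":0.01,"tz":0.11,"wx":0,"wy":0,"wz":0,"grip":0}
    - {"tx":0,"ty":0.01,"tz":0.12,"wx":0,"wy":0,"wz":0,"grip":0}
    - {"tx":0,"ty":0.01,"tz":0.13,"wx":0,"wy":0,"wz":0,"grip":0}
    - {"tx":0,"ty":0.01,"tz":0.13,"wx":0,"wy":0,"wz":0,"grip":0}

```text
t: 13.93
ee_pos: [464.4, 286.8, 40.8]
tool_rot: [0.0, 1.0, -0.0, -0.0]
contact_force: [1.1, -0.1, -1.4]
finger_gap: 0.379
finger_force: 30.0
```

Not touching yet, so I'll creep down 1.6 mm more.

Emit:
play_rows:
  plan:
    - {"tx":0,"ty":0,"tz":0.005,"wx":0,"wy":0,"wz":0,"grip":0}
    - {"tx":0,"ty":0,"tz":0.01,"wx":0,"wy":0,"wz":0,"grip":0}
    - {"tx":0,"ty":0,"tz":0.012,"wx":0,"wy":0,"wz":0,"grip":0}
    - {"tx":0,"ty":0,"tz":0.015,"wx":0,"wy":0,"wz":0,"grip":0}
    - {"tx":0,"ty":0,"tz":0.018,"wx":0,"wy":0,"wz":0,"grip":0}
    - {"tx":0,"ty":0,"tz":0.02,"wx":0,"wy":0,"wz":0,"grip":0}
    - {"tx":0,"ty":0,"tz":0.02,"wx":0,"wy":0,"wz":0,"grip":0}
    - {"tx":0,"ty":0,"tz":0.02,"wx":0,"wy":0,"wz":0,"grip":0}

```text
t: 14.6
ee_pos: [464.4, 286.8, 39.4]
tool_rot: [0.0, 1.0, -0.0, 0.0]
contact_force: [-0.2, -0.3, -1.1]
finger_gap: 0.383
finger_force: 30.0
```

Emit:
play_rows:
  plan:
    - {"tx":0,"ty":0,"tz":0.003,"wx":0,"wy":0,"wz":0,"grip":0}
    - {"tx":0,"ty":0,"tz":0.006,"wx":0,"wy":0,"wz":0,"grip":0}
    - {"tx":0,"ty":0,"tz":0.009,"wx":0,"wy":0,"wz":0,"grip":0}
    - {"tx":0,"ty":0,"tz":0.012,"wx":0,"wy":0,"wz":0,"grip":0}
    - {"tx":0,"ty":0,"tz":0.012,"wx":0,"wy":0,"wz":0,"grip":0}
    - {"tx":0,"ty":0,"tz":0.012,"wx":0,"wy":0,"wz":0,"grip":0}
    - {"tx":0,"ty":0,"tz":0.012,"wx":0,"wy":0,"wz":0,"grip":0}
    - {"tx":0,"ty":0,"tz":0.012,"wx":0,"wy":0,"wz":0,"grip":0}

```text
t: 15.27
ee_pos: [464.5, 286.8, 39.4]
tool_rot: [0.0, 1.0, -0.0, 0.0]
contact_force: [-3.3, -1.5, 8.7]
finger_gap: 0.38
finger_force: 30.0
```

Contact at about 9 N. I'll ease off and open slowly.

Emit:
play_rows:
  plan:
    - {"tx":0,"ty":0,"tz":-0.008,"wx":0,"wy":0,"wz":0,"grip":0}
    - {"tx":0,"ty":0,"tz":-0.008,"wx":0,"wy":0,"wz":0,"grip":0.4}
    - {"tx":0,"ty":0,"tz":-0.008,"wx":0,"wy":0,"wz":0,"grip":0.45}
    - {"tx":0,"ty":0,"tz":-0.008,"wx":0,"wy":0,"wz":0,"grip":0.5}
    - {"tx":0,"ty":0,"tz":-0.008,"wx":0,"wy":0,"wz":0,"grip":0.6}
    - {"tx":0,"ty":0,"tz":-0.008,"wx":0,"wy":0,"wz":0,"grip":0.7}
    - {"tx":0,"ty":0,"tz":-0.008,"wx":0,"wy":0,"wz":0,"grip":0.85}
    - {"tx":0,"ty":0,"tz":-0.008,"wx":0,"wy":0,"wz":0,"grip":1}

```text
t: 15.93
ee_pos: [464.5, 286.8, 39.0]
tool_rot: [0.0, 1.0, -0.0, 0.0]
contact_force: [-0.3, 0.1, -0.4]
finger_gap: 0.766
finger_force: 0.0
```

Emit:
play_rows:
  plan:
    - {"tx":0,"ty":0,"tz":0,"wx":0,"wy":0,"wz":0,"grip":1}
    - {"tx":0,"ty":0,"tz":-0.05,"wx":0,"wy":0,"wz":0,"grip":1}
    - {"tx":0,"ty":0,"tz":-0.2,"wx":0,"wy":0,"wz":0,"grip":1}
    - {"tx":0,"ty":0,"tz":-0.4,"wx":0,"wy":0,"wz":0,"grip":1}
    - {"tx":0,"ty":0,"tz":-0.6,"wx":0,"wy":0,"wz":0,"grip":1}
    - {"tx":0,"ty":0,"tz":-0.8,"wx":0,"wy":0,"wz":0,"grip":1}
    - {"tx":0,"ty":0,"tz":-1,"wx":0,"wy":0,"wz":0,"grip":1}
    - {"tx":0,"ty":0,"tz":-1,"wx":0,"wy":0,"wz":0,"grip":1}

```text
t: 16.6
ee_pos: [466.4, 288.2, 123.1]
tool_rot: [-0.002, 1.0, -0.0, 0.003]
contact_force: [-0.0, -0.1, 0.6]
finger_gap: 0.998
finger_force: 0.0
```

Emit:
play_rows:
  plan:
    - {"tx":0,"ty":0.15,"tz":-0.1,"wx":0,"wy":0,"wz":0,"grip":1}
    - {"tx":0,"ty":0.3,"tz":-0.1,"wx":0,"wy":0,"wz":0,"grip":1}
    - {"tx":0,"ty":0.45,"tz":-0.1,"wx":0,"wy":0,"wz":0,"grip":1}
    - {"tx":0,"ty":0.6,"tz":-0.1,"wx":0,"wy":0,"wz":0,"grip":1}
    - {"tx":0,"ty":0.75,"tz":-0.1,"wx":0,"wy":0,"wz":0,"grip":1}
    - {"tx":0,"ty":0.9,"tz":-0.1,"wx":0,"wy":0,"wz":0,"grip":1}
    - {"tx":0,"ty":1,"tz":-0.1,"wx":0,"wy":0,"wz":0,"grip":1}
    - {"tx":0,"ty":1,"tz":-0.1,"wx":0,"wy":0,"wz":0,"grip":1}

```text
t: 17.27
ee_pos: [464.5, 204.2, 126.8]
tool_rot: [0.001, 1.0, -0.002, -0.0]
contact_force: [-0.2, -0.2, -0.0]
finger_gap: 0.999
finger_force: 0.0
```

Emit:
play_rows:
  plan:
    - {"tx":0,"ty":0.15,"tz":0,"wx":0,"wy":0,"wz":0,"grip":1}
    - {"tx":0,"ty":0.3,"tz":0,"wx":0,"wy":0,"wz":0,"grip":1}
    - {"tx":0,"ty":0.45,"tz":0,"wx":0,"wy":0,"wz":0,"grip":1}
    - {"tx":0,"ty":0.6,"tz":0,"wx":0,"wy":0,"wz":0,"grip":1}
    - {"tx":0,"ty":0.75,"tz":0,"wx":0,"wy":0,"wz":0,"grip":1}
    - {"tx":0,"ty":0.9,"tz":0,"wx":0,"wy":0,"wz":0,"grip":1}
    - {"tx":0,"ty":1,"tz":0,"wx":0,"wy":0,"wz":0,"grip":1}
    - {"tx":0,"ty":1,"tz":0,"wx":0,"wy":0,"wz":0,"grip":1}

```text
t: 17.93
ee_pos: [464.5, 124.4, 127.0]
tool_rot: [0.0, 1.0, -0.002, -0.0]
contact_force: [0.5, -0.1, -0.2]
finger_gap: 1.0
finger_force: 0.0
```

Emit:
play_rows:
  plan:
    - {"tx":0,"ty":0.15,"tz":0,"wx":0,"wy":0,"wz":0,"grip":1}
    - {"tx":0,"ty":0.3,"tz":0,"wx":0,"wy":0,"wz":0,"grip":1}
    - {"tx":0,"ty":0.45,"tz":0,"wx":0,"wy":0,"wz":0,"grip":1}
    - {"tx":0,"ty":0.6,"tz":0,"wx":0,"wy":0,"wz":0,"grip":1}
    - {"tx":0,"ty":0.75,"tz":0,"wx":0,"wy":0,"wz":0,"grip":1}
    - {"tx":0,"ty":0.9,"tz":0,"wx":0,"wy":0,"wz":0,"grip":1}
    - {"tx":0,"ty":1,"tz":0,"wx":0,"wy":0,"wz":0,"grip":1}
    - {"tx":0,"ty":1,"tz":0,"wx":0,"wy":0,"wz":0,"grip":1}

```text
t: 18.6
ee_pos: [464.5, 45.5, 127.1]
tool_rot: [0.0, 1.0, -0.001, 0.0]
contact_force: [0.1, -0.4, -0.2]
finger_gap: 1.0
finger_force: 0.0
```

Emit:
play_rows:
  plan:
    - {"tx":0,"ty":0.15,"tz":0,"wx":0,"wy":0,"wz":0,"grip":1}
    - {"tx":0,"ty":0.3,"tz":0,"wx":0,"wy":0,"wz":0,"grip":1}
    - {"tx":0,"ty":0.45,"tz":0,"wx":0,"wy":0,"wz":0,"grip":1}
    - {"tx":0,"ty":0.6,"tz":0,"wx":0,"wy":0,"wz":0,"grip":1}
    - {"tx":0,"ty":0.75,"tz":0,"wx":0,"wy":0,"wz":0,"grip":1}
    - {"tx":0,"ty":0.9,"tz":0,"wx":0,"wy":0,"wz":0,"grip":1}
    - {"tx":0,"ty":1,"tz":0,"wx":0,"wy":0,"wz":0,"grip":1}
    - {"tx":0,"ty":1,"tz":0,"wx":0,"wy":0,"wz":0,"grip":1}

```text
t: 19.27
ee_pos: [464.5, -34.1, 127.0]
tool_rot: [0.0, 1.0, -0.001, 0.0]
contact_force: [0.3, 0.3, -0.0]
finger_gap: 1.002
finger_force: 0.0
```

```bash
python3 look.py L5 462 288 40
```

```text
[464.5 -34.1 127. ]
scene crop origin 408 171
top crop origin 102 210
```

View pics/L5.png

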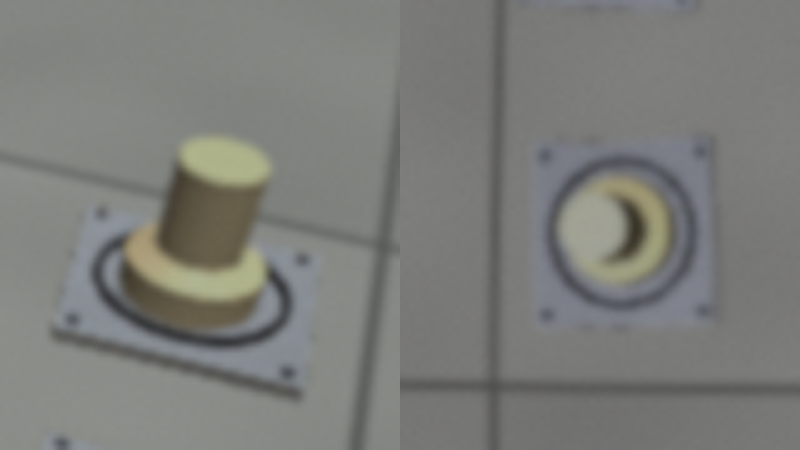

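The large print stands upright inside its ring, with its foot at crop (620,230) in the top view and the ring concentric around it. Now the medium print.

Emit:
play_rows:
  plan:
    - {"tx":0.02,"ty":0.15,"tz":0,"wx":0,"wy":0,"wz":0,"grip":1}
    - {"tx":0.02,"ty":0.3,"tz":0,"wx":0,"wy":0,"wz":0,"grip":1}
    - {"tx":0.02,"ty":0.45,"tz":0.1,"wx":0,"wy":0,"wz":0,"grip":1}
    - {"tx":0.02,"ty":0.54,"tz":0.25,"wx":0,"wy":0,"wz":0,"grip":1}
    - {"tx":0.02,"ty":0.54,"tz":0.4,"wx":0,"wy":0,"wz":0,"grip":1}
    - {"tx":0.02,"ty":0.54,"tz":0.55,"wx":0,"wy":0,"wz":0,"grip":1}
    - {"tx":0.02,"ty":0.54,"tz":0.6,"wx":0,"wy":0,"wz":0,"grip":1}
    - {"tx":0.02,"ty":0.54,"tz":0.6,"wx":0,"wy":0,"wz":0,"grip":1}

```text
t: 20.03
ee_pos: [465.4, -75.3, 78.2]
tool_rot: [-0.0, 1.0, 0.001, -0.001]
contact_force: [0.0, -0.6, 0.6]
finger_gap: 0.998
finger_force: 0.0
```

```bash
python3 look.py M1 466 -78 50
```

```text
[465.4 -75.3  78.2]
scene crop origin 255 132
top crop origin 241 208
```

View pics/M1.png

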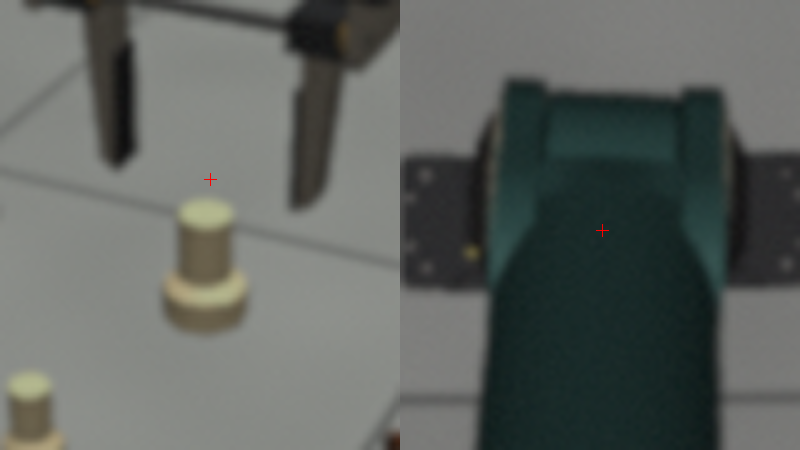

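The scene crop shows the fingers straddling the medium print, whose axis is at x≈206 with the TCP at 210. I'll shift 2 mm, go down and pre-close.

Emit:
play_rows:
  plan:
    - {"tx":0,"ty":0.02,"tz":0.12,"wx":0,"wy":0,"wz":0,"grip":1}
    - {"tx":0,"ty":0.02,"tz":0.24,"wx":0,"wy":0,"wz":0,"grip":1}
    - {"tx":0,"ty":0.02,"tz":0.36,"wx":0,"wy":0,"wz":0,"grip":1}
    - {"tx":0,"ty":0.02,"tz":0.48,"wx":0,"wy":0,"wz":0,"grip":1}
    - {"tx":0,"ty":0.02,"tz":0.58,"wx":0,"wy":0,"wz":0,"grip":1}
    - {"tx":0,"ty":0.02,"tz":0.63,"wx":0,"wy":0,"wz":0,"grip":1}
    - {"tx":0,"ty":0.02,"tz":0.63,"wx":0,"wy":0,"wz":0,"grip":0.8}
    - {"tx":0,"ty":0.02,"tz":0.63,"wx":0,"wy":0,"wz":0,"grip":0.6}

```text
t: 20.8
ee_pos: [465.8, -77.9, 28.3]
tool_rot: [-0.0, 1.0, -0.0, -0.0]
contact_force: [0.1, 0.1, -0.3]
finger_gap: 0.878
finger_force: 0.0
```

Emit:
play_rows:
  plan:
    - {"tx":0,"ty":0,"tz":0,"wx":0,"wy":0,"wz":0,"grip":0.6}
    - {"tx":0,"ty":0,"tz":0,"wx":0,"wy":0,"wz":0,"grip":0.5}
    - {"tx":0,"ty":0,"tz":0,"wx":0,"wy":0,"wz":0,"grip":0.4}
    - {"tx":0,"ty":0,"tz":0,"wx":0,"wy":0,"wz":0,"grip":0.35}
    - {"tx":0,"ty":0,"tz":0,"wx":0,"wy":0,"wz":0,"grip":0.3}
    - {"tx":0,"ty":0,"tz":0,"wx":0,"wy":0,"wz":0,"grip":0.25}
    - {"tx":0,"ty":0,"tz":0,"wx":0,"wy":0,"wz":0,"grip":0.1}
    - {"tx":0,"ty":0,"tz":0,"wx":0,"wy":0,"wz":0,"grip":0}

```text
t: 21.47
ee_pos: [466.0, -78.0, 28.7]
tool_rot: [0.0, 1.0, -0.0, 0.0]
contact_force: [0.6, 1.4, 1.4]
finger_gap: 0.298
finger_force: 0.6
```

Emit:
play_rows:
  plan:
    - {"tx":0,"ty":0,"tz":0,"wx":0,"wy":0,"wz":0,"grip":0}
    - {"tx":0,"ty":0,"tz":0,"wx":0,"wy":0,"wz":0,"grip":0}
    - {"tx":0,"ty":0,"tz":0,"wx":0,"wy":0,"wz":0,"grip":0}
    - {"tx":0,"ty":0,"tz":0,"wx":0,"wy":0,"wz":0,"grip":0}
    - {"tx":0,"ty":0,"tz":0,"wx":0,"wy":0,"wz":0,"grip":0}
    - {"tx":0,"ty":0,"tz":0,"wx":0,"wy":0,"wz":0,"grip":0}
    - {"tx":0,"ty":0,"tz":0,"wx":0,"wy":0,"wz":0,"grip":0}
    - {"tx":0,"ty":0,"tz":0,"wx":0,"wy":0,"wz":0,"grip":0}

```text
t: 22.13
ee_pos: [466.0, -77.9, 28.7]
tool_rot: [0.0, 1.0, -0.0, 0.0]
contact_force: [-0.4, -0.6, -0.3]
finger_gap: 0.289
finger_force: 30.0
```

Emit:
play_rows:
  plan:
    - {"tx":0,"ty":0,"tz":-0.05,"wx":0,"wy":0,"wz":0,"grip":0}
    - {"tx":0,"ty":0,"tz":-0.15,"wx":0,"wy":0,"wz":0,"grip":0}
    - {"tx":0,"ty":0,"tz":-0.3,"wx":0,"wy":0,"wz":0,"grip":0}
    - {"tx":0,"ty":0,"tz":-0.45,"wx":0,"wy":0,"wz":0,"grip":0}
    - {"tx":0,"ty":0,"tz":-0.6,"wx":0,"wy":0,"wz":0,"grip":0}
    - {"tx":0,"ty":0,"tz":-0.75,"wx":0,"wy":0,"wz":0,"grip":0}
    - {"tx":0,"ty":0,"tz":-0.9,"wx":0,"wy":0,"wz":0,"grip":0}
    - {"tx":0,"ty":0,"tz":-1,"wx":0,"wy":0,"wz":0,"grip":0}

```text
t: 22.8
ee_pos: [466.4, -78.1, 110.3]
tool_rot: [0.0, 1.0, -0.0, 0.001]
contact_force: [0.7, 0.6, -1.0]
finger_gap: 0.292
finger_force: 30.0
```

Emit:
play_rows:
  plan:
    - {"tx":0.03,"ty":-0.06,"tz":-0.1,"wx":0,"wy":0,"wz":0,"grip":0}
    - {"tx":0.08,"ty":-0.18,"tz":-0.2,"wx":0,"wy":0,"wz":0,"grip":0}
    - {"tx":0.13,"ty":-0.3,"tz":-0.25,"wx":0,"wy":0,"wz":0,"grip":0}
    - {"tx":0.19,"ty":-0.42,"tz":-0.3,"wx":0,"wy":0,"wz":0,"grip":0}
    - {"tx":0.24,"ty":-0.54,"tz":-0.35,"wx":0,"wy":0,"wz":0,"grip":0}
    - {"tx":0.3,"ty":-0.67,"tz":-0.35,"wx":0,"wy":0,"wz":0,"grip":0}
    - {"tx":0.36,"ty":-0.8,"tz":-0.35,"wx":0,"wy":0,"wz":0,"grip":0}
    - {"tx":0.42,"ty":-0.93,"tz":-0.35,"wx":0,"wy":0,"wz":0,"grip":0}

```text
t: 23.47
ee_pos: [499.8, -2.2, 136.2]
tool_rot: [-0.0, 1.0, 0.0, -0.0]
contact_force: [-0.5, -0.1, -1.3]
finger_gap: 0.293
finger_force: 30.0
```

Emit:
play_rows:
  plan:
    - {"tx":0.05,"ty":-0.12,"tz":0,"wx":0,"wy":0,"wz":0,"grip":0}
    - {"tx":0.1,"ty":-0.24,"tz":0,"wx":0,"wy":0,"wz":0,"grip":0}
    - {"tx":0.16,"ty":-0.36,"tz":0,"wx":0,"wy":0,"wz":0,"grip":0}
    - {"tx":0.21,"ty":-0.48,"tz":0,"wx":0,"wy":0,"wz":0,"grip":0}
    - {"tx":0.26,"ty":-0.6,"tz":0,"wx":0,"wy":0,"wz":0,"grip":0}
    - {"tx":0.32,"ty":-0.72,"tz":0,"wx":0,"wy":0,"wz":0,"grip":0}
    - {"tx":0.37,"ty":-0.84,"tz":0,"wx":0,"wy":0,"wz":0,"grip":0}
    - {"tx":0.42,"ty":-0.96,"tz":0,"wx":0,"wy":0,"wz":0,"grip":0}

```text
t: 24.13
ee_pos: [533.6, 74.2, 136.6]
tool_rot: [0.0, 1.0, -0.0, 0.0]
contact_force: [-0.1, 0.8, -0.9]
finger_gap: 0.291
finger_force: 30.0
```

Emit:
play_rows:
  plan:
    - {"tx":0.05,"ty":-0.12,"tz":0,"wx":0,"wy":0,"wz":0,"grip":0}
    - {"tx":0.1,"ty":-0.24,"tz":0,"wx":0,"wy":0,"wz":0,"grip":0}
    - {"tx":0.16,"ty":-0.36,"tz":0,"wx":0,"wy":0,"wz":0,"grip":0}
    - {"tx":0.21,"ty":-0.48,"tz":0,"wx":0,"wy":0,"wz":0,"grip":0}
    - {"tx":0.26,"ty":-0.6,"tz":0,"wx":0,"wy":0,"wz":0,"grip":0}
    - {"tx":0.32,"ty":-0.72,"tz":0,"wx":0,"wy":0,"wz":0,"grip":0}
    - {"tx":0.37,"ty":-0.84,"tz":0,"wx":0,"wy":0,"wz":0,"grip":0}
    - {"tx":0.42,"ty":-0.96,"tz":0,"wx":0,"wy":0,"wz":0,"grip":0}

```text
t: 24.8
ee_pos: [567.2, 151.0, 136.6]
tool_rot: [0.0, 1.0, -0.0, -0.0]
contact_force: [0.8, -0.8, -1.1]
finger_gap: 0.291
finger_force: 30.0
```

Emit:
play_rows:
  plan:
    - {"tx":0.05,"ty":-0.12,"tz":0,"wx":0,"wy":0,"wz":0,"grip":0}
    - {"tx":0.1,"ty":-0.24,"tz":0,"wx":0,"wy":0,"wz":0,"grip":0}
    - {"tx":0.16,"ty":-0.36,"tz":0,"wx":0,"wy":0,"wz":0,"grip":0}
    - {"tx":0.21,"ty":-0.48,"tz":0,"wx":0,"wy":0,"wz":0,"grip":0}
    - {"tx":0.26,"ty":-0.6,"tz":0,"wx":0,"wy":0,"wz":0,"grip":0}
    - {"tx":0.32,"ty":-0.72,"tz":0,"wx":0,"wy":0,"wz":0,"grip":0}
    - {"tx":0.37,"ty":-0.84,"tz":0,"wx":0,"wy":0,"wz":0,"grip":0}
    - {"tx":0.42,"ty":-0.96,"tz":0,"wx":0,"wy":0,"wz":0,"grip":0}

```text
t: 25.47
ee_pos: [600.9, 227.7, 136.6]
tool_rot: [0.0, 1.0, -0.0, 0.0]
contact_force: [-1.0, 0.7, -1.1]
finger_gap: 0.289
finger_force: 30.0
```

Emit:
play_rows:
  plan:
    - {"tx":0.06,"ty":-0.12,"tz":0,"wx":0,"wy":0,"wz":0,"grip":0}
    - {"tx":0.12,"ty":-0.24,"tz":0,"wx":0,"wy":0,"wz":0,"grip":0}
    - {"tx":0.18,"ty":-0.36,"tz":0,"wx":0,"wy":0,"wz":0,"grip":0}
    - {"tx":0.24,"ty":-0.48,"tz":0,"wx":0,"wy":0,"wz":0,"grip":0}
    - {"tx":0.3,"ty":-0.6,"tz":0.1,"wx":0,"wy":0,"wz":0,"grip":0}
    - {"tx":0.36,"ty":-0.72,"tz":0.2,"wx":0,"wy":0,"wz":0,"grip":0}
    - {"tx":0.41,"ty":-0.82,"tz":0.3,"wx":0,"wy":0,"wz":0,"grip":0}
    - {"tx":0.44,"ty":-0.87,"tz":0.4,"wx":0,"wy":0,"wz":0,"grip":0}

```text
t: 26.13
ee_pos: [635.5, 298.0, 103.0]
tool_rot: [-0.0, 1.0, 0.001, -0.001]
contact_force: [-0.2, -0.3, -0.5]
finger_gap: 0.288
finger_force: 30.0
```

Emit:
play_rows:
  plan:
    - {"tx":0,"ty":0,"tz":0.1,"wx":0,"wy":0,"wz":0,"grip":0}
    - {"tx":0,"ty":0,"tz":0.2,"wx":0,"wy":0,"wz":0,"grip":0}
    - {"tx":0,"ty":0,"tz":0.3,"wx":0,"wy":0,"wz":0,"grip":0}
    - {"tx":0,"ty":0,"tz":0.4,"wx":0,"wy":0,"wz":0,"grip":0}
    - {"tx":0,"ty":0,"tz":0.5,"wx":0,"wy":0,"wz":0,"grip":0}
    - {"tx":0,"ty":0,"tz":0.58,"wx":0,"wy":0,"wz":0,"grip":0}
    - {"tx":0,"ty":0,"tz":0.6,"wx":0,"wy":0,"wz":0,"grip":0}
    - {"tx":0,"ty":0,"tz":0.6,"wx":0,"wy":0,"wz":0,"grip":0}

```text
t: 26.8
ee_pos: [635.3, 296.1, 55.9]
tool_rot: [0.0, 1.0, -0.0, -0.001]
contact_force: [-0.4, 1.3, -1.4]
finger_gap: 0.288
finger_force: 30.0
```

```bash
python3 look.py M2 635 298 40
```

```text
[635.3 296.1  55.9]
scene crop origin 401 222
top crop origin 100 145
```

View pics/M2.png

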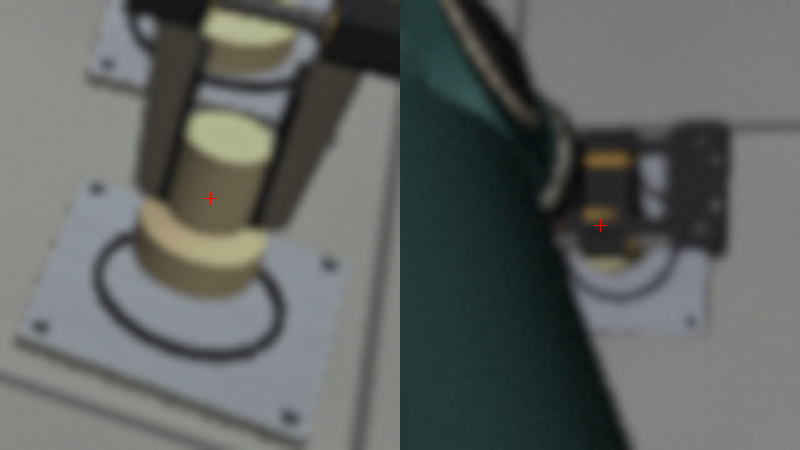

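The medium print is upright over its ring and predicted to land within about 2 mm of centre. Its foot front will be at about (190,340), and the inner ring front is at (200,352). Lowering.

Emit:
play_rows:
  plan:
    - {"tx":0,"ty":-0.01,"tz":0.04,"wx":0,"wy":0,"wz":0,"grip":0}
    - {"tx":0,"ty":-0.01,"tz":0.08,"wx":0,"wy":0,"wz":0,"grip":0}
    - {"tx":0,"ty":-0.01,"tz":0.12,"wx":0,"wy":0,"wz":0,"grip":0}
    - {"tx":0,"ty":-0.01,"tz":0.15,"wx":0,"wy":0,"wz":0,"grip":0}
    - {"tx":0,"ty":-0.01,"tz":0.18,"wx":0,"wy":0,"wz":0,"grip":0}
    - {"tx":0,"ty":-0.01,"tz":0.2,"wx":0,"wy":0,"wz":0,"grip":0}
    - {"tx":0,"ty":-0.01,"tz":0.21,"wx":0,"wy":0,"wz":0,"grip":0}
    - {"tx":0,"ty":-0.01,"tz":0.21,"wx":0,"wy":0,"wz":0,"grip":0}

```text
t: 27.57
ee_pos: [635.5, 297.1, 39.5]
tool_rot: [0.0, 1.0, 0.0, -0.0]
contact_force: [-0.3, 0.4, -0.9]
finger_gap: 0.292
finger_force: 30.0
```

Emit:
play_rows:
  plan:
    - {"tx":0,"ty":0,"tz":0.008,"wx":0,"wy":0,"wz":0,"grip":0}
    - {"tx":0,"ty":0,"tz":0.015,"wx":0,"wy":0,"wz":0,"grip":0}
    - {"tx":0,"ty":0,"tz":0.02,"wx":0,"wy":0,"wz":0,"grip":0}
    - {"tx":0,"ty":0,"tz":0.025,"wx":0,"wy":0,"wz":0,"grip":0}
    - {"tx":0,"ty":0,"tz":0.028,"wx":0,"wy":0,"wz":0,"grip":0}
    - {"tx":0,"ty":0,"tz":0.03,"wx":0,"wy":0,"wz":0,"grip":0}
    - {"tx":0,"ty":0,"tz":0.03,"wx":0,"wy":0,"wz":0,"grip":0}
    - {"tx":0,"ty":0,"tz":0.03,"wx":0,"wy":0,"wz":0,"grip":0}

```text
t: 28.23
ee_pos: [635.6, 297.2, 37.4]
tool_rot: [0.0, 1.0, -0.0, -0.0]
contact_force: [0.3, -0.2, -0.9]
finger_gap: 0.289
finger_force: 30.0
```

Emit:
play_rows:
  plan:
    - {"tx":0,"ty":0,"tz":0.003,"wx":0,"wy":0,"wz":0,"grip":0}
    - {"tx":0,"ty":0,"tz":0.006,"wx":0,"wy":0,"wz":0,"grip":0}
    - {"tx":0,"ty":0,"tz":0.006,"wx":0,"wy":0,"wz":0,"grip":0}
    - {"tx":0,"ty":0,"tz":0.006,"wx":0,"wy":0,"wz":0,"grip":0}
    - {"tx":0,"ty":0,"tz":0.006,"wx":0,"wy":0,"wz":0,"grip":0}
    - {"tx":0,"ty":0,"tz":0.006,"wx":0,"wy":0,"wz":0,"grip":0}
    - {"tx":0,"ty":0,"tz":0.006,"wx":0,"wy":0,"wz":0,"grip":0}
    - {"tx":0,"ty":0,"tz":0.006,"wx":0,"wy":0,"wz":0,"grip":0}

```text
t: 28.9
ee_pos: [635.6, 297.2, 36.9]
tool_rot: [0.0, 1.0, -0.0, -0.0]
contact_force: [-0.6, 0.5, -1.4]
finger_gap: 0.294
finger_force: 30.0
```

Emit:
play_rows:
  plan:
    - {"tx":0,"ty":0,"tz":0.003,"wx":0,"wy":0,"wz":0,"grip":0}
    - {"tx":0,"ty":0,"tz":0.006,"wx":0,"wy":0,"wz":0,"grip":0}
    - {"tx":0,"ty":0,"tz":0.009,"wx":0,"wy":0,"wz":0,"grip":0}
    - {"tx":0,"ty":0,"tz":0.009,"wx":0,"wy":0,"wz":0,"grip":0}
    - {"tx":0,"ty":0,"tz":0.009,"wx":0,"wy":0,"wz":0,"grip":0}
    - {"tx":0,"ty":0,"tz":0.009,"wx":0,"wy":0,"wz":0,"grip":0}
    - {"tx":0,"ty":0,"tz":0.009,"wx":0,"wy":0,"wz":0,"grip":0}
    - {"tx":0,"ty":0,"tz":0.009,"wx":0,"wy":0,"wz":0,"grip":0}

```text
t: 29.57
ee_pos: [635.7, 297.3, 36.7]
tool_rot: [-0.0, 1.0, -0.0, 0.0]
contact_force: [-2.6, -0.6, 5.8]
finger_gap: 0.293
finger_force: 30.0
```

Contact at about 6 N. I'll ease off, release and lift.

Emit:
play_rows:
  plan:
    - {"tx":0,"ty":0,"tz":-0.006,"wx":0,"wy":0,"wz":0,"grip":0}
    - {"tx":0,"ty":0,"tz":-0.006,"wx":0,"wy":0,"wz":0,"grip":0.32}
    - {"tx":0,"ty":0,"tz":-0.006,"wx":0,"wy":0,"wz":0,"grip":0.36}
    - {"tx":0,"ty":0,"tz":-0.006,"wx":0,"wy":0,"wz":0,"grip":0.42}
    - {"tx":0,"ty":0,"tz":-0.006,"wx":0,"wy":0,"wz":0,"grip":0.5}
    - {"tx":0,"ty":0,"tz":-0.006,"wx":0,"wy":0,"wz":0,"grip":0.6}
    - {"tx":0,"ty":0,"tz":-0.006,"wx":0,"wy":0,"wz":0,"grip":0.7}
    - {"tx":0,"ty":0,"tz":-0.006,"wx":0,"wy":0,"wz":0,"grip":0.8}

```text
t: 30.23
ee_pos: [635.6, 297.2, 36.6]
tool_rot: [0.0, 1.0, -0.0, -0.0]
contact_force: [0.4, 0.4, -0.8]
finger_gap: 0.687
finger_force: 0.0
```

Emit:
play_rows:
  plan:
    - {"tx":0,"ty":0,"tz":0,"wx":0,"wy":0,"wz":0,"grip":0.85}
    - {"tx":0,"ty":0,"tz":-0.05,"wx":0,"wy":0,"wz":0,"grip":0.9}
    - {"tx":0,"ty":0,"tz":-0.2,"wx":0,"wy":0,"wz":0,"grip":1}
    - {"tx":0,"ty":0,"tz":-0.4,"wx":0,"wy":0,"wz":0,"grip":1}
    - {"tx":0,"ty":0,"tz":-0.6,"wx":0,"wy":0,"wz":0,"grip":1}
    - {"tx":0,"ty":0,"tz":-0.8,"wx":0,"wy":0,"wz":0,"grip":1}
    - {"tx":0,"ty":0,"tz":-1,"wx":0,"wy":0,"wz":0,"grip":1}
    - {"tx":0,"ty":0,"tz":-1,"wx":0,"wy":0,"wz":0,"grip":1}

```text
t: 30.9
ee_pos: [638.0, 298.5, 121.8]
tool_rot: [-0.002, 1.0, -0.0, 0.003]
contact_force: [0.3, -0.2, 2.1]
finger_gap: 0.997
finger_force: 0.0
```

Emit:
play_rows:
  plan:
    - {"tx":0,"ty":0.1,"tz":-0.1,"wx":0,"wy":0,"wz":0,"grip":1}
    - {"tx":0,"ty":0.25,"tz":-0.2,"wx":0,"wy":0,"wz":0,"grip":1}
    - {"tx":0,"ty":0.4,"tz":-0.2,"wx":0,"wy":0,"wz":0,"grip":1}
    - {"tx":0,"ty":0.55,"tz":-0.2,"wx":0,"wy":0,"wz":0,"grip":1}
    - {"tx":0,"ty":0.7,"tz":-0.2,"wx":0,"wy":0,"wz":0,"grip":1}
    - {"tx":0,"ty":0.85,"tz":-0.2,"wx":0,"wy":0,"wz":0,"grip":1}
    - {"tx":0,"ty":1,"tz":-0.2,"wx":0,"wy":0,"wz":0,"grip":1}
    - {"tx":0,"ty":1,"tz":-0.2,"wx":0,"wy":0,"wz":0,"grip":1}

```text
t: 31.57
ee_pos: [636.1, 212.7, 132.2]
tool_rot: [0.001, 1.0, -0.002, -0.0]
contact_force: [0.2, -0.1, -0.0]
finger_gap: 1.001
finger_force: 0.0
```

Emit:
play_rows:
  plan:
    - {"tx":0,"ty":0.15,"tz":0,"wx":0,"wy":0,"wz":0,"grip":1}
    - {"tx":0,"ty":0.3,"tz":0,"wx":0,"wy":0,"wz":0,"grip":1}
    - {"tx":0,"ty":0.45,"tz":0,"wx":0,"wy":0,"wz":0,"grip":1}
    - {"tx":0,"ty":0.6,"tz":0,"wx":0,"wy":0,"wz":0,"grip":1}
    - {"tx":0,"ty":0.75,"tz":0,"wx":0,"wy":0,"wz":0,"grip":1}
    - {"tx":0,"ty":0.9,"tz":0,"wx":0,"wy":0,"wz":0,"grip":1}
    - {"tx":0,"ty":1,"tz":0,"wx":0,"wy":0,"wz":0,"grip":1}
    - {"tx":0,"ty":1,"tz":0,"wx":0,"wy":0,"wz":0,"grip":1}

```text
t: 32.23
ee_pos: [636.0, 134.0, 132.8]
tool_rot: [0.001, 1.0, -0.002, 0.0]
contact_force: [-0.3, -1.0, -0.5]
finger_gap: 1.001
finger_force: 0.0
```

Emit:
play_rows:
  plan:
    - {"tx":0,"ty":0.15,"tz":0,"wx":0,"wy":0,"wz":0,"grip":1}
    - {"tx":0,"ty":0.3,"tz":0,"wx":0,"wy":0,"wz":0,"grip":1}
    - {"tx":0,"ty":0.45,"tz":0,"wx":0,"wy":0,"wz":0,"grip":1}
    - {"tx":0,"ty":0.6,"tz":0,"wx":0,"wy":0,"wz":0,"grip":1}
    - {"tx":0,"ty":0.75,"tz":0,"wx":0,"wy":0,"wz":0,"grip":1}
    - {"tx":0,"ty":0.9,"tz":0,"wx":0,"wy":0,"wz":0,"grip":1}
    - {"tx":0,"ty":1,"tz":0,"wx":0,"wy":0,"wz":0,"grip":1}
    - {"tx":0,"ty":1,"tz":0,"wx":0,"wy":0,"wz":0,"grip":1}

```text
t: 32.9
ee_pos: [635.8, 53.9, 132.7]
tool_rot: [0.001, 1.0, -0.002, 0.0]
contact_force: [0.1, -1.2, -0.7]
finger_gap: 0.999
finger_force: 0.0
```

Emit:
play_rows:
  plan:
    - {"tx":0,"ty":0.15,"tz":0,"wx":0,"wy":0,"wz":0,"grip":1}
    - {"tx":0,"ty":0.3,"tz":0,"wx":0,"wy":0,"wz":0,"grip":1}
    - {"tx":0,"ty":0.45,"tz":0,"wx":0,"wy":0,"wz":0,"grip":1}
    - {"tx":0,"ty":0.6,"tz":0,"wx":0,"wy":0,"wz":0,"grip":1}
    - {"tx":0,"ty":0.75,"tz":0,"wx":0,"wy":0,"wz":0,"grip":1}
    - {"tx":0,"ty":0.9,"tz":0,"wx":0,"wy":0,"wz":0,"grip":1}
    - {"tx":0,"ty":1,"tz":0,"wx":0,"wy":0,"wz":0,"grip":1}
    - {"tx":0,"ty":1,"tz":0,"wx":0,"wy":0,"wz":0,"grip":1}

```text
t: 33.57
ee_pos: [635.6, -26.0, 132.7]
tool_rot: [0.001, 1.0, -0.002, -0.0]
contact_force: [-0.2, 0.2, 0.0]
finger_gap: 0.999
finger_force: 0.0
```

```bash
python3 look.py M3 635 298 40
```

```text
[635.6 -26.  132.7]
scene crop origin 401 222
top crop origin 100 145
```

View pics/M3.png

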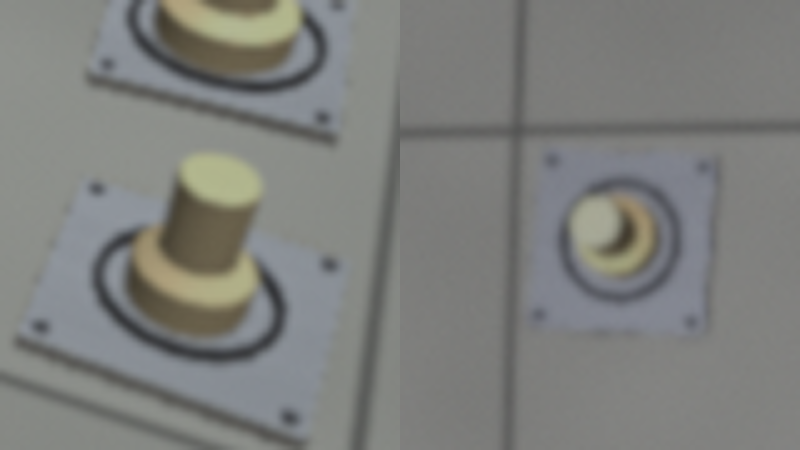

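The medium print stands upright inside its ring, foot at crop (618,238) in the top view and the ring concentric. Now the small print.

Emit:
play_rows:
  plan:
    - {"tx":-0.05,"ty":0.15,"tz":0,"wx":0,"wy":0,"wz":0,"grip":1}
    - {"tx":-0.08,"ty":0.3,"tz":0,"wx":0,"wy":0,"wz":0,"grip":1}
    - {"tx":-0.1,"ty":0.45,"tz":0.1,"wx":0,"wy":0,"wz":0,"grip":1}
    - {"tx":-0.13,"ty":0.6,"tz":0.2,"wx":0,"wy":0,"wz":0,"grip":1}
    - {"tx":-0.13,"ty":0.75,"tz":0.35,"wx":0,"wy":0,"wz":0,"grip":1}
    - {"tx":-0.13,"ty":0.81,"tz":0.5,"wx":0,"wy":0,"wz":0,"grip":1}
    - {"tx":-0.13,"ty":0.81,"tz":0.65,"wx":0,"wy":0,"wz":0,"grip":1}
    - {"tx":-0.13,"ty":0.81,"tz":0.68,"wx":0,"wy":0,"wz":0,"grip":1}

```text
t: 34.33
ee_pos: [623.3, -87.6, 74.9]
tool_rot: [-0.0, 1.0, -0.0, -0.002]
contact_force: [-0.7, 0.5, 0.1]
finger_gap: 1.002
finger_force: 0.0
```

Emit:
play_rows:
  plan:
    - {"tx":0,"ty":0,"tz":0,"wx":0,"wy":0,"wz":0,"grip":0.8}
    - {"tx":0,"ty":0,"tz":0,"wx":0,"wy":0,"wz":0,"grip":0.6}
    - {"tx":0,"ty":0,"tz":0,"wx":0,"wy":0,"wz":0,"grip":0.6}
    - {"tx":0,"ty":0,"tz":0,"wx":0,"wy":0,"wz":0,"grip":0.6}
    - {"tx":0,"ty":0,"tz":0,"wx":0,"wy":0,"wz":0,"grip":0.6}
    - {"tx":0,"ty":0,"tz":0,"wx":0,"wy":0,"wz":0,"grip":0.6}
    - {"tx":0,"ty":0,"tz":0,"wx":0,"wy":0,"wz":0,"grip":0.6}
    - {"tx":0,"ty":0,"tz":0,"wx":0,"wy":0,"wz":0,"grip":0.6}

```text
t: 35.0
ee_pos: [625.3, -87.5, 78.5]
tool_rot: [0.0, 1.0, -0.0, 0.0]
contact_force: [0.3, -0.1, 0.5]
finger_gap: 0.597
finger_force: 0.0
```

```bash
python3 look.py S1 625 -91 40
```

```text
[625.3 -87.5  78.5]
scene crop origin 220 166
top crop origin 246 148
```

View pics/S1.png

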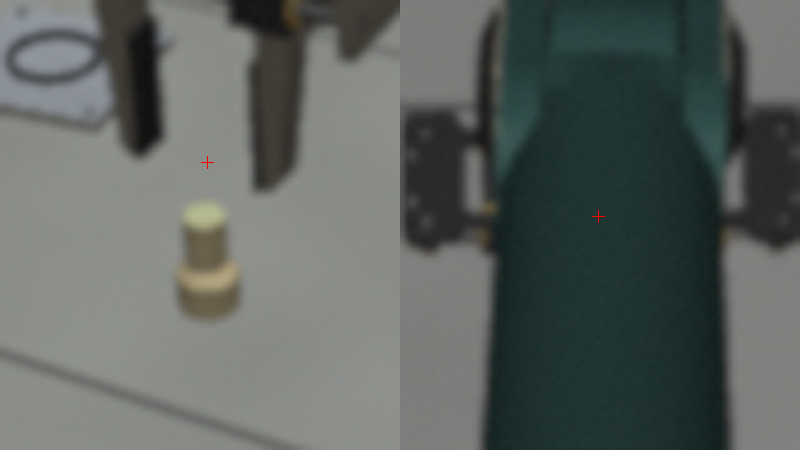

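The scene crop shows the fingers over the small print, with the TCP at (207,162) about 2–3 mm to the +y side of its axis. I'll correct that and go down.

Emit:
play_rows:
  plan:
    - {"tx":0,"ty":0.04,"tz":0.05,"wx":0,"wy":0,"wz":0,"grip":0.6}
    - {"tx":0,"ty":0.04,"tz":0.15,"wx":0,"wy":0,"wz":0,"grip":0.6}
    - {"tx":0,"ty":0.04,"tz":0.27,"wx":0,"wy":0,"wz":0,"grip":0.6}
    - {"tx":0,"ty":0.04,"tz":0.4,"wx":0,"wy":0,"wz":0,"grip":0.6}
    - {"tx":0,"ty":0.04,"tz":0.52,"wx":0,"wy":0,"wz":0,"grip":0.6}
    - {"tx":0,"ty":0.04,"tz":0.6,"wx":0,"wy":0,"wz":0,"grip":0.6}
    - {"tx":0,"ty":0.04,"tz":0.64,"wx":0,"wy":0,"wz":0,"grip":0.6}
    - {"tx":0,"ty":0.04,"tz":0.64,"wx":0,"wy":0,"wz":0,"grip":0.5}

```text
t: 35.77
ee_pos: [624.4, -90.6, 25.7]
tool_rot: [-0.0, 1.0, 0.0, -0.001]
contact_force: [-0.4, 0.4, 0.4]
finger_gap: 0.549
finger_force: 0.0
```

Emit:
play_rows:
  plan:
    - {"tx":0,"ty":0,"tz":0,"wx":0,"wy":0,"wz":0,"grip":0.4}
    - {"tx":0,"ty":0,"tz":0,"wx":0,"wy":0,"wz":0,"grip":0.35}
    - {"tx":0,"ty":0,"tz":0,"wx":0,"wy":0,"wz":0,"grip":0.31}
    - {"tx":0,"ty":0,"tz":0,"wx":0,"wy":0,"wz":0,"grip":0.31}
    - {"tx":0,"ty":0,"tz":0,"wx":0,"wy":0,"wz":0,"grip":0.31}
    - {"tx":0,"ty":0,"tz":0,"wx":0,"wy":0,"wz":0,"grip":0.31}
    - {"tx":0,"ty":0,"tz":0,"wx":0,"wy":0,"wz":0,"grip":0.31}
    - {"tx":0,"ty":0,"tz":0,"wx":0,"wy":0,"wz":0,"grip":0.31}

```text
t: 36.43
ee_pos: [625.2, -90.8, 27.2]
tool_rot: [0.0, 1.0, -0.0, 0.0]
contact_force: [0.7, 0.4, -0.7]
finger_gap: 0.31
finger_force: 0.0
```

```bash
python3 look.py S2 625 -91 40
```

```text
[625.2 -90.8  27.2]
scene crop origin 220 166
top crop origin 246 148
```

View pics/S2.png

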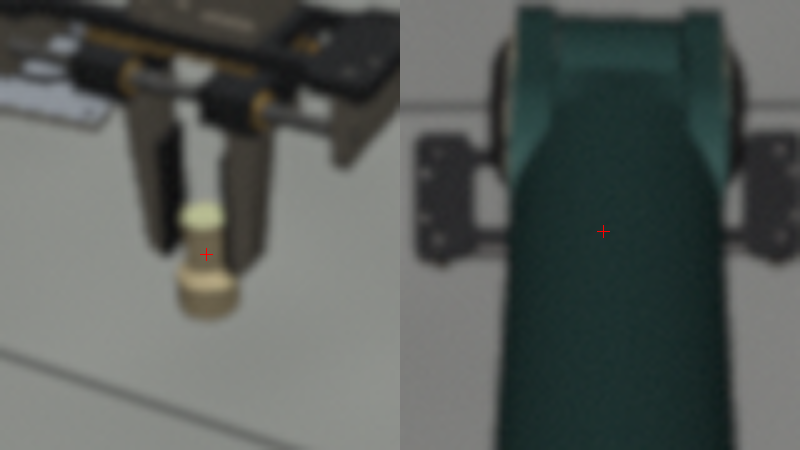

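The fingers are evenly either side of the small neck, with the TCP at (206,254) on its axis. Closing, then lifting a little.

Emit:
play_rows:
  plan:
    - {"tx":0,"ty":0,"tz":0,"wx":0,"wy":0,"wz":0,"grip":0.28}
    - {"tx":0,"ty":0,"tz":0,"wx":0,"wy":0,"wz":0,"grip":0.26}
    - {"tx":0,"ty":0,"tz":0,"wx":0,"wy":0,"wz":0,"grip":0.24}
    - {"tx":0,"ty":0,"tz":0,"wx":0,"wy":0,"wz":0,"grip":0.22}
    - {"tx":0,"ty":0,"tz":0,"wx":0,"wy":0,"wz":0,"grip":0.2}
    - {"tx":0,"ty":0,"tz":0,"wx":0,"wy":0,"wz":0,"grip":0.15}
    - {"tx":0,"ty":0,"tz":0,"wx":0,"wy":0,"wz":0,"grip":0.05}
    - {"tx":0,"ty":0,"tz":0,"wx":0,"wy":0,"wz":0,"grip":0}

```text
t: 37.2
ee_pos: [625.2, -90.8, 27.1]
tool_rot: [0.0, 1.0, -0.0, -0.0]
contact_force: [0.4, 0.6, -0.2]
finger_gap: 0.202
finger_force: 30.0
```

Emit:
play_rows:
  plan:
    - {"tx":0,"ty":0,"tz":0,"wx":0,"wy":0,"wz":0,"grip":0}
    - {"tx":0,"ty":0,"tz":0,"wx":0,"wy":0,"wz":0,"grip":0}
    - {"tx":0,"ty":0,"tz":0,"wx":0,"wy":0,"wz":0,"grip":0}
    - {"tx":0,"ty":0,"tz":-0.02,"wx":0,"wy":0,"wz":0,"grip":0}
    - {"tx":0,"ty":0,"tz":-0.04,"wx":0,"wy":0,"wz":0,"grip":0}
    - {"tx":0,"ty":0,"tz":-0.06,"wx":0,"wy":0,"wz":0,"grip":0}
    - {"tx":0,"ty":0,"tz":-0.08,"wx":0,"wy":0,"wz":0,"grip":0}
    - {"tx":0,"ty":0,"tz":-0.1,"wx":0,"wy":0,"wz":0,"grip":0}

```text
t: 37.87
ee_pos: [625.3, -90.8, 35.4]
tool_rot: [0.0, 1.0, -0.0, 0.0]
contact_force: [-0.5, 0.2, -0.3]
finger_gap: 0.202
finger_force: 30.0
```

Emit:
play_rows:
  plan:
    - {"tx":0,"ty":0,"tz":-0.1,"wx":0,"wy":0,"wz":0,"grip":0}
    - {"tx":0,"ty":0,"tz":-0.2,"wx":0,"wy":0,"wz":0,"grip":0}
    - {"tx":0,"ty":0,"tz":-0.35,"wx":0,"wy":0,"wz":0,"grip":0}
    - {"tx":0,"ty":0,"tz":-0.5,"wx":0,"wy":0,"wz":0,"grip":0}
    - {"tx":0,"ty":0,"tz":-0.6,"wx":0,"wy":0,"wz":0,"grip":0}
    - {"tx":0,"ty":0,"tz":-0.7,"wx":0,"wy":0,"wz":0,"grip":0}
    - {"tx":0,"ty":0,"tz":-0.75,"wx":0,"wy":0,"wz":0,"grip":0}
    - {"tx":0,"ty":0,"tz":-0.75,"wx":0,"wy":0,"wz":0,"grip":0}

```text
t: 38.53
ee_pos: [625.9, -90.9, 96.6]
tool_rot: [0.0, 1.0, -0.0, 0.001]
contact_force: [0.2, 0.3, -0.3]
finger_gap: 0.203
finger_force: 30.0
```

Emit:
play_rows:
  plan:
    - {"tx":-0.07,"ty":0.09,"tz":0,"wx":0,"wy":0,"wz":0,"grip":0}
    - {"tx":-0.15,"ty":0.18,"tz":0,"wx":0,"wy":0,"wz":0,"grip":0}
    - {"tx":-0.22,"ty":0.28,"tz":0,"wx":0,"wy":0,"wz":0,"grip":0}
    - {"tx":-0.3,"ty":0.37,"tz":0,"wx":0,"wy":0,"wz":0,"grip":0}
    - {"tx":-0.38,"ty":0.47,"tz":0,"wx":0,"wy":0,"wz":0,"grip":0}
    - {"tx":-0.45,"ty":0.56,"tz":0,"wx":0,"wy":0,"wz":0,"grip":0}
    - {"tx":-0.53,"ty":0.66,"tz":0,"wx":0,"wy":0,"wz":0,"grip":0}
    - {"tx":-0.6,"ty":0.75,"tz":0,"wx":0,"wy":0,"wz":0,"grip":0}

```text
t: 39.2
ee_pos: [576.3, -151.9, 95.1]
tool_rot: [0.0, 1.0, -0.0, -0.0]
contact_force: [0.8, -1.2, -0.9]
finger_gap: 0.202
finger_force: 30.0
```

Emit:
play_rows:
  plan:
    - {"tx":-0.07,"ty":0.09,"tz":0,"wx":0,"wy":0,"wz":0,"grip":0}
    - {"tx":-0.15,"ty":0.18,"tz":0,"wx":0,"wy":0,"wz":0,"grip":0}
    - {"tx":-0.22,"ty":0.28,"tz":0,"wx":0,"wy":0,"wz":0,"grip":0}
    - {"tx":-0.3,"ty":0.37,"tz":0,"wx":0,"wy":0,"wz":0,"grip":0}
    - {"tx":-0.38,"ty":0.47,"tz":0,"wx":0,"wy":0,"wz":0,"grip":0}
    - {"tx":-0.45,"ty":0.56,"tz":0,"wx":0,"wy":0,"wz":0,"grip":0}
    - {"tx":-0.53,"ty":0.66,"tz":0,"wx":0,"wy":0,"wz":0,"grip":0}
    - {"tx":-0.6,"ty":0.75,"tz":0,"wx":0,"wy":0,"wz":0,"grip":0}

```text
t: 39.87
ee_pos: [528.5, -211.7, 95.1]
tool_rot: [0.0, 1.0, -0.0, -0.0]
contact_force: [-0.1, -0.5, -1.6]
finger_gap: 0.203
finger_force: 30.0
```

Emit:
play_rows:
  plan:
    - {"tx":-0.07,"ty":0.09,"tz":0,"wx":0,"wy":0,"wz":0,"grip":0}
    - {"tx":-0.15,"ty":0.18,"tz":0,"wx":0,"wy":0,"wz":0,"grip":0}
    - {"tx":-0.22,"ty":0.28,"tz":0,"wx":0,"wy":0,"wz":0,"grip":0}
    - {"tx":-0.3,"ty":0.37,"tz":0,"wx":0,"wy":0,"wz":0,"grip":0}
    - {"tx":-0.38,"ty":0.47,"tz":0,"wx":0,"wy":0,"wz":0,"grip":0}
    - {"tx":-0.47,"ty":0.58,"tz":0,"wx":0,"wy":0,"wz":0,"grip":0}
    - {"tx":-0.55,"ty":0.68,"tz":0,"wx":0,"wy":0,"wz":0,"grip":0}
    - {"tx":-0.61,"ty":0.75,"tz":0,"wx":0,"wy":0,"wz":0,"grip":0}

```text
t: 40.53
ee_pos: [479.3, -272.1, 95.1]
tool_rot: [0.0, 1.0, -0.001, -0.0]
contact_force: [0.7, 1.0, -0.4]
finger_gap: 0.205
finger_force: 30.0
```

Emit:
play_rows:
  plan:
    - {"tx":0,"ty":0,"tz":0.1,"wx":0,"wy":0,"wz":0,"grip":0}
    - {"tx":0,"ty":0,"tz":0.2,"wx":0,"wy":0,"wz":0,"grip":0}
    - {"tx":0,"ty":0,"tz":0.3,"wx":0,"wy":0,"wz":0,"grip":0}
    - {"tx":0,"ty":0,"tz":0.4,"wx":0,"wy":0,"wz":0,"grip":0}
    - {"tx":0,"ty":0,"tz":0.5,"wx":0,"wy":0,"wz":0,"grip":0}
    - {"tx":0,"ty":0,"tz":0.55,"wx":0,"wy":0,"wz":0,"grip":0}
    - {"tx":0,"ty":0,"tz":0.55,"wx":0,"wy":0,"wz":0,"grip":0}
    - {"tx":0,"ty":0,"tz":0.55,"wx":0,"wy":0,"wz":0,"grip":0}

```text
t: 41.2
ee_pos: [480.4, -270.5, 50.7]
tool_rot: [-0.0, 1.0, 0.0, -0.0]
contact_force: [1.1, -0.7, 0.2]
finger_gap: 0.2
finger_force: 30.0
```

```bash
python3 look.py S3 479 -272 30
python3 - <<'E'
# foot bottom predicted position on the picture after lowering vs ring, numerically
from h import *
s=vision.capture("scene");h=cv2.cvtColor(s["color"],cv2.COLOR_RGB2HSV)
m=cv2.inRange(h,(18,35,90),(35,255,255))
k,l,st,ce=cv2.connectedComponentsWithStats(m)
print([(st[i].tolist(),ce[i].round(1).tolist()) for i in range(1,k) if st[i][4]>20 and 200<ce[i][0]<260 and ce[i][1]>100])
e=monitor.read_state()["ee_pos"];b=e[2]-27.2
print("pred bottom px",proj(s,np.r_[e[:2],b]).round(1),"top px",proj(s,np.r_[e[:2],b+50]).round(1),"landed bottom",proj(s,np.r_[e[:2],8]).round(1),"ring seen 230.2 176.9")
E
```

```text
[ 480.4 -270.5   50.7]
scene crop origin 189 125
top crop origin 315 203
[([224, 155, 11, 20, 130], [228.6, 166.4])]
pred bottom px [229.6 172.4] top px [227.8 156. ] landed bottom [230.1 177.5] ring seen 230.2 176.9
```

The numbers agree: the print's landed base projects to (230.1,177.5) and the ring is at (230.2,176.9). I'll set it down.

Emit:
play_rows:
  plan:
    - {"tx":0,"ty":0.01,"tz":0.03,"wx":0,"wy":0,"wz":0,"grip":0}
    - {"tx":0,"ty":0.01,"tz":0.06,"wx":0,"wy":0,"wz":0,"grip":0}
    - {"tx":0,"ty":0.01,"tz":0.09,"wx":0,"wy":0,"wz":0,"grip":0}
    - {"tx":0,"ty":0.01,"tz":0.12,"wx":0,"wy":0,"wz":0,"grip":0}
    - {"tx":0,"ty":0.01,"tz":0.14,"wx":0,"wy":0,"wz":0,"grip":0}
    - {"tx":0,"ty":0.01,"tz":0.15,"wx":0,"wy":0,"wz":0,"grip":0}
    - {"tx":0,"ty":0.01,"tz":0.16,"wx":0,"wy":0,"wz":0,"grip":0}
    - {"tx":0,"ty":0.01,"tz":0.16,"wx":0,"wy":0,"wz":0,"grip":0}

```text
t: 42.02
ee_pos: [480.3, -271.5, 38.2]
tool_rot: [-0.0, 1.0, -0.0, -0.0]
contact_force: [0.6, 0.7, -1.7]
finger_gap: 0.201
finger_force: 30.0
```

Emit:
play_rows:
  plan:
    - {"tx":0,"ty":0,"tz":0.004,"wx":0,"wy":0,"wz":0,"grip":0}
    - {"tx":0,"ty":0,"tz":0.008,"wx":0,"wy":0,"wz":0,"grip":0}
    - {"tx":0,"ty":0,"tz":0.012,"wx":0,"wy":0,"wz":0,"grip":0}
    - {"tx":0,"ty":0,"tz":0.015,"wx":0,"wy":0,"wz":0,"grip":0}
    - {"tx":0,"ty":0,"tz":0.018,"wx":0,"wy":0,"wz":0,"grip":0}
    - {"tx":0,"ty":0,"tz":0.02,"wx":0,"wy":0,"wz":0,"grip":0}
    - {"tx":0,"ty":0,"tz":0.02,"wx":0,"wy":0,"wz":0,"grip":0}
    - {"tx":0,"ty":0,"tz":0.02,"wx":0,"wy":0,"wz":0,"grip":0}

```text
t: 42.68
ee_pos: [480.4, -271.6, 36.7]
tool_rot: [0.0, 1.0, -0.0, -0.0]
contact_force: [0.1, 0.2, -0.7]
finger_gap: 0.201
finger_force: 30.0
```

Emit:
play_rows:
  plan:
    - {"tx":0,"ty":0,"tz":0.004,"wx":0,"wy":0,"wz":0,"grip":0}
    - {"tx":0,"ty":0,"tz":0.008,"wx":0,"wy":0,"wz":0,"grip":0}
    - {"tx":0,"ty":0,"tz":0.012,"wx":0,"wy":0,"wz":0,"grip":0}
    - {"tx":0,"ty":0,"tz":0.015,"wx":0,"wy":0,"wz":0,"grip":0}
    - {"tx":0,"ty":0,"tz":0.015,"wx":0,"wy":0,"wz":0,"grip":0}
    - {"tx":0,"ty":0,"tz":0.015,"wx":0,"wy":0,"wz":0,"grip":0}
    - {"tx":0,"ty":0,"tz":0.015,"wx":0,"wy":0,"wz":0,"grip":0}
    - {"tx":0,"ty":0,"tz":0.015,"wx":0,"wy":0,"wz":0,"grip":0}

```text
t: 43.35
ee_pos: [480.4, -271.6, 35.6]
tool_rot: [0.0, 1.0, -0.0, 0.0]
contact_force: [0.6, 0.7, -0.5]
finger_gap: 0.202
finger_force: 30.0
```

Emit:
play_rows:
  plan:
    - {"tx":0,"ty":0,"tz":0.003,"wx":0,"wy":0,"wz":0,"grip":0}
    - {"tx":0,"ty":0,"tz":0.006,"wx":0,"wy":0,"wz":0,"grip":0}
    - {"tx":0,"ty":0,"tz":0.009,"wx":0,"wy":0,"wz":0,"grip":0}
    - {"tx":0,"ty":0,"tz":0.009,"wx":0,"wy":0,"wz":0,"grip":0}
    - {"tx":0,"ty":0,"tz":0.009,"wx":0,"wy":0,"wz":0,"grip":0}
    - {"tx":0,"ty":0,"tz":0.009,"wx":0,"wy":0,"wz":0,"grip":0}
    - {"tx":0,"ty":0,"tz":0.009,"wx":0,"wy":0,"wz":0,"grip":0}
    - {"tx":0,"ty":0,"tz":0.009,"wx":0,"wy":0,"wz":0,"grip":0}

```text
t: 44.02
ee_pos: [480.5, -271.6, 35.0]
tool_rot: [0.0, 1.0, -0.0, 0.0]
contact_force: [0.0, 0.2, 3.9]
finger_gap: 0.204
finger_force: 30.0
```

Contact at about 4 N. I'll release, lift straight up and move aside.

Emit:
play_rows:
  plan:
    - {"tx":0,"ty":0,"tz":-0.003,"wx":0,"wy":0,"wz":0,"grip":0}
    - {"tx":0,"ty":0,"tz":-0.003,"wx":0,"wy":0,"wz":0,"grip":0.23}
    - {"tx":0,"ty":0,"tz":-0.003,"wx":0,"wy":0,"wz":0,"grip":0.26}
    - {"tx":0,"ty":0,"tz":-0.003,"wx":0,"wy":0,"wz":0,"grip":0.3}
    - {"tx":0,"ty":0,"tz":-0.003,"wx":0,"wy":0,"wz":0,"grip":0.4}
    - {"tx":0,"ty":0,"tz":-0.003,"wx":0,"wy":0,"wz":0,"grip":0.5}
    - {"tx":0,"ty":0,"tz":-0.003,"wx":0,"wy":0,"wz":0,"grip":0.6}
    - {"tx":0,"ty":0,"tz":-0.003,"wx":0,"wy":0,"wz":0,"grip":0.7}

```text
t: 44.68
ee_pos: [480.4, -271.6, 35.0]
tool_rot: [0.0, 1.0, -0.0, -0.0]
contact_force: [1.4, 0.3, 0.1]
finger_gap: 0.567
finger_force: 0.0
```

Emit:
play_rows:
  plan:
    - {"tx":0,"ty":0,"tz":0,"wx":0,"wy":0,"wz":0,"grip":0.7}
    - {"tx":0,"ty":0,"tz":-0.05,"wx":0,"wy":0,"wz":0,"grip":0.7}
    - {"tx":0,"ty":0,"tz":-0.2,"wx":0,"wy":0,"wz":0,"grip":0.7}
    - {"tx":0,"ty":0,"tz":-0.4,"wx":0,"wy":0,"wz":0,"grip":0.7}
    - {"tx":0,"ty":0,"tz":-0.6,"wx":0,"wy":0,"wz":0,"grip":0.7}
    - {"tx":0,"ty":0,"tz":-0.8,"wx":0,"wy":0,"wz":0,"grip":0.7}
    - {"tx":0,"ty":0,"tz":-1,"wx":0,"wy":0,"wz":0,"grip":0.7}
    - {"tx":0,"ty":0,"tz":-1,"wx":0,"wy":0,"wz":0,"grip":0.7}

```text
t: 45.35
ee_pos: [482.6, -272.7, 119.2]
tool_rot: [0.002, 1.0, -0.0, 0.003]
contact_force: [0.9, -0.4, -0.3]
finger_gap: 0.7
finger_force: 0.0
```

Emit:
play_rows:
  plan:
    - {"tx":0,"ty":-0.1,"tz":-0.2,"wx":0,"wy":0,"wz":0,"grip":0.7}
    - {"tx":0,"ty":-0.25,"tz":-0.4,"wx":0,"wy":0,"wz":0,"grip":0.7}
    - {"tx":0,"ty":-0.4,"tz":-0.6,"wx":0,"wy":0,"wz":0,"grip":0.7}
    - {"tx":0,"ty":-0.55,"tz":-0.7,"wx":0,"wy":0,"wz":0,"grip":0.7}
    - {"tx":0,"ty":-0.7,"tz":-0.7,"wx":0,"wy":0,"wz":0,"grip":0.7}
    - {"tx":0,"ty":-0.85,"tz":-0.7,"wx":0,"wy":0,"wz":0,"grip":0.7}
    - {"tx":0,"ty":-1,"tz":-0.7,"wx":0,"wy":0,"wz":0,"grip":0.7}
    - {"tx":0,"ty":-1,"tz":-0.7,"wx":0,"wy":0,"wz":0,"grip":0.7}

```text
t: 46.02
ee_pos: [479.9, -188.3, 170.0]
tool_rot: [-0.001, 1.0, 0.002, -0.001]
contact_force: [0.0, 0.7, 0.3]
finger_gap: 0.694
finger_force: 0.0
```

Emit:
play_rows:
  plan:
    - {"tx":0,"ty":-0.15,"tz":0,"wx":0,"wy":0,"wz":0,"grip":0.7}
    - {"tx":0,"ty":-0.3,"tz":0,"wx":0,"wy":0,"wz":0,"grip":0.7}
    - {"tx":0,"ty":-0.45,"tz":0,"wx":0,"wy":0,"wz":0,"grip":0.7}
    - {"tx":0,"ty":-0.6,"tz":0,"wx":0,"wy":0,"wz":0,"grip":0.7}
    - {"tx":0,"ty":-0.75,"tz":0,"wx":0,"wy":0,"wz":0,"grip":0.7}
    - {"tx":0,"ty":-0.9,"tz":0,"wx":0,"wy":0,"wz":0,"grip":0.7}
    - {"tx":0,"ty":-1,"tz":0,"wx":0,"wy":0,"wz":0,"grip":0.7}
    - {"tx":0,"ty":-1,"tz":0,"wx":0,"wy":0,"wz":0,"grip":0.7}

```text
t: 46.68
ee_pos: [480.5, -109.2, 171.0]
tool_rot: [-0.0, 1.0, 0.002, -0.0]
contact_force: [-0.3, 1.0, -0.4]
finger_gap: 0.698
finger_force: 0.0
```

Run:
```python
from h import *
o=[]
for n,(w,e),(a,b) in(("scene",(190,480),(130,330)),("top",(115,405),(160,290))):
    c=vision.capture(n);im=cv2.cvtColor(c["color"],cv2.COLOR_RGB2BGR)[a:b,w:e]
    o.append(cv2.resize(im,None,fx=1.8,fy=1.8,interpolation=cv2.INTER_CUBIC))
cv2.imwrite("pics/end.png",np.vstack(o))
```

```text
(no output)
```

View pics/end.png

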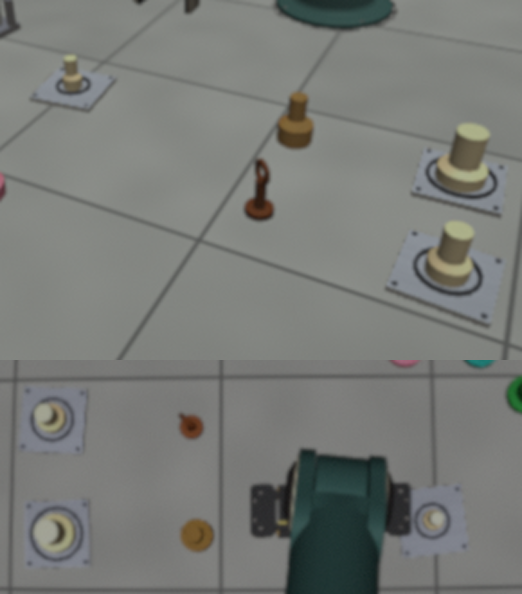

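All three prints stand upright inside their rings: small at (72,80), large at (463,165) and medium at (450,260) in the scene part of the picture. The rammer at (296,120) and the pin at (260,190) are still standing. I'll hand the job in.

```bash
python3 -c "
from rig import job
print(job.close_job())"
```

```text
the job is handed in; nothing more can be done
None
```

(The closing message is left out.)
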